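# Bench test of repaired amplifier modules in a clamshell shield box

### The job

Test the repaired modules: first switch the console on with its round standby key, then lay every module from the blue mat flat in a pocket of the shield box, plug end towards the hinge, and shut the lid fully home. With the lid shut, press the console's keys one at a time: one-bar key, START, three-bar key, START (never the two-bar key, and never START with the lid open). Then open the lid wide, leave it open, and lay all the tested modules flat in the black tray, leaving everything else on the bench alone.

Things in the scene. Friction and masses are not known exactly. Their poses are not given: they have to be found in the camera images.
- test_box: lower half of the clamshell shield box, aluminium, fixed, 126 (x) x 214 (y) x 34 mm. Origin: centre of underside, on the bench; +x to the hinge (far edge), -x to its front. Three pockets 102 (x) x 58 (y) mm, 8 mm deep, floor 26 mm above the bench, centres at x 0, y +66 (left seen from the robot), 0, -66 mm; walls 8 mm between, 12 mm outside. Hinge line along y at x +63, z 34 mm
- lid (a joint): angle of the box's upper half (lid), rad: 0 = shut, edge on edge all round; 1.75 = fully open (stop); starts open, 1.55 to 1.75. Stiff hinge (0.55 N m friction): it stays where left and must be brought fully down. Aluminium shell 126 x 214 x 33 mm, 0.6 kg, 23 mm deep inside (clears seated modules by 4 mm); shut, its flat top is 67 mm above the bench
- lid_handle (a point): middle of the lid's steel bar handle: round bar 10 mm thick, 110 mm long, parallel to the hinge line, 35 mm out from the lid's front face, 161 mm from the hinge line and (shut) 16 mm above it. Shut: in front of the box, 50 mm above the bench; open: above the lid's upper edge. Axes turn with the lid; x points from handle to hinge
- console: white test console 160 (x) x 170 (y) mm, fixed. Origin: centre of underside. Key deck 38 mm high at the front (-x); display part 72 mm high from x +30. Five white keys 12 mm proud (tops at 50 mm): back row three square 24 mm keys with 1, 2, 3 dark bars; front row round standby key (left, 26 mm), long START key (right, 24 x 66). 6 mm travel, sprung: 1.5 N to start, 5 N fully down
- standby (a joint): travel of the round standby key of the console, m: 0 = up, 0.006 = fully down, pressed beyond 0.004; key centre at (-46, +48) mm (x, y) from the console's origin
- preset1 (a joint): travel of the one-bar key (left) of the console, m: 0 = up, 0.006 = fully down, pressed beyond 0.004; key centre at (+4, +48) mm (x, y) from the console's origin
- preset2 (a joint): travel of the two-bar key (middle; not to be pressed) of the console, m: 0 = up, 0.006 = fully down, pressed beyond 0.004; key centre at (+4, 0) mm (x, y) from the console's origin
- preset3 (a joint): travel of the three-bar key (right) of the console, m: 0 = up, 0.006 = fully down, pressed beyond 0.004; key centre at (+4, -48) mm (x, y) from the console's origin
- start (a joint): travel of the long START key of the console, m: 0 = up, 0.006 = fully down, pressed beyond 0.004; key centre at (-46, -24) mm (x, y) from the console's origin
- module1: repaired amplifier module, at first on the blue mat (3 mm thick); two or three are there, the rest None. Green board 96 (x) x 52 (y) x 5 mm; in its middle a finned heat sink 40 (x) x 26 (y) mm, 22 mm above the board (top 27 mm above the underside): grip it by that. 0.12 to 0.2 kg. Origin: centre of the board's underside; +x to the plug end
- module2: repaired amplifier module, at first on the blue mat (3 mm thick); two or three are there, the rest None. Green board 96 (x) x 52 (y) x 5 mm; in its middle a finned heat sink 40 (x) x 26 (y) mm, 22 mm above the board (top 27 mm above the underside): grip it by that. 0.12 to 0.2 kg. Origin: centre of the board's underside; +x to the plug end
- module3: repaired amplifier module, at first on the blue mat (3 mm thick); two or three are there, the rest None. Green board 96 (x) x 52 (y) x 5 mm; in its middle a finned heat sink 40 (x) x 26 (y) mm, 22 mm above the board (top 27 mm above the underside): grip it by that. 0.12 to 0.2 kg. Origin: centre of the board's underside; +x to the plug end
- module1_plug (a point): middle of the module's black plug block (10 x 34 x 9 mm), on the board, 42 mm from the module's centre at its +x end
- module2_plug (a point): middle of the module's black plug block (10 x 34 x 9 mm), on the board, 42 mm from the module's centre at its +x end
- module3_plug (a point): middle of the module's black plug block (10 x 34 x 9 mm), on the board, 42 mm from the module's centre at its +x end
- tray_in (a point): centre of the inner floor of the open black tray for tested modules (130 x 230 x 20 mm, walls 5 mm, fixed), 5 mm above the bench; inside 120 (x) x 220 (y) mm: room for three modules side by side, lying along x, 68 mm apart along y
- screwdriver: screwdriver lying on the bench, 180 mm long; leave it alone
- flux_jar: small jar, 48 mm across, 55 mm high; leave it alone
- solder_reel: reel, 64 mm across, 45 mm high; leave it alone
- spray_bottle: bottle, 56 mm across, 140 mm high; leave it alone
Not all that is in view belongs to the job. What is shaped like the module2 but red is not meant.

How it is judged:
On the way, in this order (a step that is already met when the one before it is completed fails the run):
1. the console is switched on: the standby key is pressed (value of joint standby above 0.004 m), for 0.1 s.
2. every module there is sits flat in a pocket of the box, plug end to the hinge ((y of module1 in the frame of test_box between 0.06 and 0.072 m or y of module1 in the frame of test_box between -0.006 and 0.006 m or y of module1 in the frame of test_box between -0.072 and -0.06 m) and x of module1 in the frame of test_box between -0.006 and 0.006 m and z of each of module1, module2, module3 in the frame of test_box below 0.0295 m and angle between each of module1, module2, module3's own z axis and vertical below 0.06 rad and x of each of module1_plug, module2_plug, module3_plug in the frame of test_box above 0.02 m and (y of module2 in the frame of test_box between 0.06 and 0.072 m or y of module2 in the frame of test_box between -0.006 and 0.006 m or y of module2 in the frame of test_box between -0.072 and -0.06 m) and x of module2 in the frame of test_box between -0.006 and 0.006 m and (y of module3 in the frame of test_box between 0.06 and 0.072 m or y of module3 in the frame of test_box between -0.006 and 0.006 m or y of module3 in the frame of test_box between -0.072 and -0.06 m) and x of module3 in the frame of test_box between -0.006 and 0.006 m), for 0.3 s.
3. the lid is fully shut over the seated modules (all of step 2 and value of joint lid below 0.02 rad), for 0.3 s.
4. first test chosen: the one-bar key is pressed, lid shut (value of joint preset1 above 0.004 m and value of joint lid below 0.02 rad), for 0.1 s.
5. first test run: START is pressed, lid shut (value of joint start above 0.004 m and value of joint lid below 0.02 rad), for 0.1 s.
6. second test chosen: the three-bar key is pressed, lid shut (value of joint preset3 above 0.004 m and value of joint lid below 0.02 rad), for 0.1 s.
7. second test run: START is pressed again, lid shut (all of step 5), for 0.1 s.
8. the lid is opened wide again (value of joint lid above 1.3 rad), for 0.3 s.
At the end, for the whole second after the job is handed in: every module lies flat (within 0.06 rad) on the floor of the tray, its centre within 50 mm (x) and 100 mm (y) of the tray's centre, at rest; the lid is open by more than 1.3 rad; all keys are up (x of module1 in the frame of tray_in between -0.05 and 0.05 m and y of module1 in the frame of tray_in between -0.1 and 0.1 m and z of each of module1, module2, module3 in the frame of tray_in below 0.004 m and angle between each of module1, module2, module3's own z axis and vertical below 0.06 rad and linear speed of each of module1, module2, module3 below 0.03 m/s and x of module2 in the frame of tray_in between -0.05 and 0.05 m and y of module2 in the frame of tray_in between -0.1 and 0.1 m and x of module3 in the frame of tray_in between -0.05 and 0.05 m and y of module3 in the frame of tray_in between -0.1 and 0.1 m and value of joint lid above 1.3 rad and value of joint each of standby, preset1, preset2, preset3, start below 0.002 m); the robot touches nothing.
It fails at once if START is pressed while the lid is not shut (value of joint start above 0.004 m and value of joint lid above 0.04 rad).
It fails at once if the two-bar key is pressed (value of joint preset2 above 0.004 m).
It fails at once if two keys are down at once (value of joint each of standby, preset1 above 0.003 m or value of joint each of standby, preset2 above 0.003 m or value of joint each of standby, preset3 above 0.003 m or value of joint each of standby, start above 0.003 m or value of joint each of preset1, preset2 above 0.003 m or value of joint each of preset1, preset3 above 0.003 m or value of joint each of preset1, start above 0.003 m or value of joint each of preset2, preset3 above 0.003 m or value of joint each of preset2, start above 0.003 m or value of joint each of preset3, start above 0.003 m).
It fails at once if a bystander (screwdriver, jar, reel or bottle) is moved by more than 40 mm (distance of any of screwdriver, flux_jar, solder_reel, spray_bottle from where it was at the start of the episode above 0.04 m).
Of module1, module2, module3 only 2 to 3 are there at a start; the rules pass over those that are not, and their reading is None.
At some moment in a run one of module1, module2, module3 may be knocked a few centimetres aside while the robot is not near it.
Once in a run the grip may slacken for a moment while it holds something.
It also fails if it takes over 210 s, if anything falls off the work surface, if the arm or the gripper's body presses on something with over 40 N, if the wrist force passes 120 N, or if a joint passes its speed limit or range.

### The arm

A 7-joint arm with a two-finger parallel gripper is mounted at the origin on the work surface. World frame = base frame: x ahead of the robot, y to its left, z up, the work surface at z = 0. Lengths are in m, angles in rad, forces in N, time in s.
With the tool pointing down it reaches from about 0.35 to 0.9 m from the base axis. Payload 8.1 kg.
Tool frame: the origin (TCP) lies on the centre line of the jaws, within the pads' length; the fingertips stand 11 mm ahead of it and the grasp point (between the pads) lies 8 mm behind it (arm.nose_length is the distance from the TCP to the fingertips, in m); z points along the fingers, y is the line along which they close (so a half turn about z gives the same grasp; the last joint's range is limited). The gripper opens to 92 mm and grips with 3 to 60 N. Pads are 19 mm wide; open, the fingers measure 130 mm over their backs; the gripper's body (75 mm by 190 mm) begins 47 mm behind the grasp point.
Start: joints at [-1.22, 0.434, 0.025, 1.573, -0.012, 1.134, -0.075], TCP at [0.274, 0.562, 0.206] pointing down, gripper open.
Joint ranges: [-2.62, 2.62], [-0.44, 2.09], [-1.27, 1.32], [0.08, 2.57], [-1.32, 4.46], [0.12, 2], [-2.74, 2.74]. Speed limits (rad/s): [2.22, 2.22, 3.01, 3.01, 3.14, 3.14, 3.14].

### API

Orientations are given as a rotation vector (axis times angle).
In Python, from cell import arm gives the robot as it stands.
- The arm moves only by the tool jog_arm, never from a script. Its argument "moves" is a list of rows, each a list of 4 numbers: the shift along the tool's x, y, z in m, then the turn about the tool's z in rad. In form: [[tx, ty, tz, spin], ...]. A call has 1 to 20 rows; each row is the pose to reach, as a shift and turn from the pose commanded when the call began, along the tool's axes at that moment; what a row does not reach only later rows make up. A row lasts 1/8 s, in which the tool goes at most 62.5 mm and 10.7 degrees, less where a joint would pass 70% of its speed; a pose out of reach is approached as far as the arm can. A call with a gripper value outside its range is refused whole. "hand" is the finger opening in m, from 0 to 0.0918, set as the call begins (left out, the last holds). The fingers move at their own pace and stop on an object; "newtons" is the grip in N (left out, the last holds). Time passes only in rows, so rows that repeat a pose let the fingers close. It gives the time, the measured TCP pose, the force, the opening and the grip force at its end, in the units of the state.
- arm.observe(): the state, without advancing time (a new reading comes with each control period).
- arm.get_image(name): name is "side" or "top" or "wrist"; returns a dict with "color" (400x640x3 uint8, red, green, blue), "z_map" (400x640 float32, m along the optical axis (not along the pixel's ray), 0 where there is no reading), "fx", "fy", "cx", "cy" (pixels), "rvec" (rotation vector, rad) and "tvec" (3), from world to camera coordinates, as OpenCV has them. Camera axes: x right, y down, z forward; pixel columns grow to the right and rows downward; lengths in m; the calibration is good to about 2 mm. A picture is of the moment at which its call begins.
- arm.sign_off(): hands the job in; it is judged then, once.
The state is a dict: "clock": time; "joints": joint angles; "dq": joint speeds; "joint_efforts": joint torques, N m; "position": TCP position; "ee_rot": TCP orientation; "force": force on the tool from outside, world axes, zero at the start; "ft_torque": the same for the moment, N m; "width": opening from 0.0 (shut) to 1.0 (fully open); "gripper_force": force on a finger pad.
Only numpy, scipy, OpenCV 4.12 (cv2) and the standard library are available. Lean on these libraries where they do the work, as an engineer would, in place of code of your own. Each camera call takes 0.05 s, during which the arm holds its last target. There are 200 camera calls.

## Working session

There is one attempt and no reset: what is moved stays moved. The work goes in short steps, Python scripts to look and compute and a tool call to move; the robot and the scene stay as the last step left them, time stands still between calls to the robot, and variables do not carry over. Pictures are saved under pics/ and viewed, at most 14 in all, crops included, and the job is handed in when it is done.

Besides the shell and the picture viewer there is one more tool, called after ">>>" in YAML: its name, and indented under it one key for each argument. jog_arm: Moves the arm, as the interface text tells. Its arguments: {"type":"object","properties":{"moves":{"type":"array"},"hand":{"type":"number"},"newtons":{"type":"number"}},"required":["moves"]}

```bash
ls; mkdir -p pics; cat > h.py <<'E'
import numpy as np, cv2
from cell import arm
def shot(n,f=None):
    d=arm.get_image(n)
    if f: cv2.imwrite('pics/'+f,d['color'][:,:,::-1])
    np.savez('/tmp/'+n+'.npz',**d); return d
def world(d):
    R=cv2.Rodrigues(np.array(d['rvec'],float))[0]; t=np.array(d['tvec'],float).ravel()
    v,u=np.mgrid[0:400,0:640]; z=d['z_map']
    P=np.stack([(u-d['cx'])/d['fx']*z,(v-d['cy'])/d['fy']*z,z],-1)
    W=(P-t)@R; W[z==0]=np.nan; return W
E
python3 - <<'E'
from h import *
print(arm.observe())
for n in ('top','side'):
    d=shot(n,n+'1.png'); print(n,d['rvec'],d['tvec'],d['fx'])
E
```

```text
pics
{'clock': 0.0, 'joints': array([-1.21959995,  0.43522377,  0.02496408,  1.57409394, -0.01157802,
        1.133952  , -0.0751107 ]), 'dq': array([-1.33678973e-03,  2.31550595e-03,  8.89606822e-05, -2.00038857e-03,
        4.39743672e-04,  1.07173535e-03,  8.09433077e-05]), 'joint_efforts': array([-7.27320344e-05, -6.67861462e+01,  9.84961577e-01, -3.14460683e+01,
       -6.06267666e-02,  4.28814988e-02,  1.27233634e-04]), 'position': array([0.27381288, 0.56124394, 0.20514561]), 'ee_rot': array([-7.06774448e-01, -3.06086069e+00,  2.38834855e-03]), 'force': array([-0.24851838, -0.54745452, -0.93125737]), 'ft_torque': array([-0.02042678,  0.00569325,  0.0355966 ]), 'gripper_force': 0.0, 'width': 0.9992861805002986}
top [ 2.24274097 -1.94620171  0.22059862] [0.06673827 0.57686056 0.94940303] 376.9352493529552
side [ 2.1350158  -0.83456674  0.38862315] [-0.30648036  0.35559799  1.13459802] 435.6386755306523
```

View pics/top1.png

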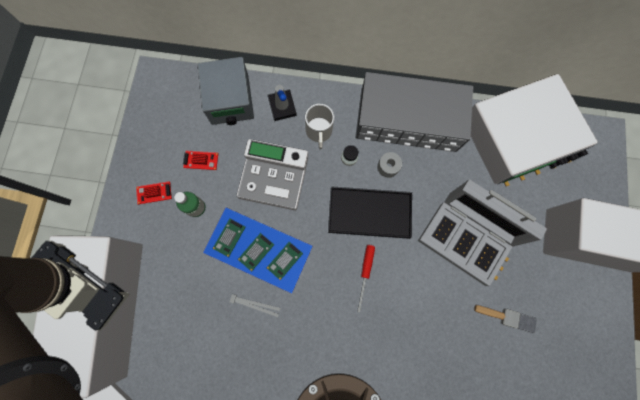

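View pics/side1.png

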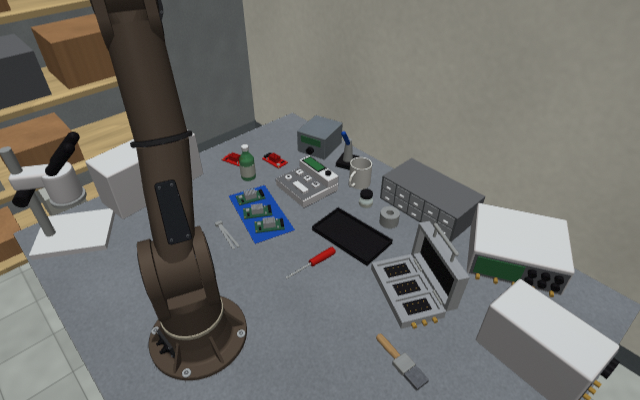

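The top view shows three green modules on the mat at (229,237), (256,252) and (285,260). The console is at (272,175), the tray at (370,212), and the box at (465,240) with its lid open. I'll enlarge these areas.

```bash
python3 - <<'E'
from h import *
d=np.load('/tmp/top.npz'); c=d['color'][:,:,::-1]
a=cv2.resize(c[135:295,200:330],None,fx=3.7,fy=3.7,interpolation=cv2.INTER_CUBIC)
b=cv2.resize(c[170:300,320:560],None,fx=3.3,fy=3.3,interpolation=cv2.INTER_CUBIC)
cv2.imwrite('pics/a.png',a);cv2.imwrite('pics/b.png',b)
W=world(d); 
def comp(m,k=30):
    n,l,s,ce=cv2.connectedComponentsWithStats(m.astype(np.uint8))
    for i in range(1,n):
        if s[i,4]>=k:
            q=W[l==i]; mm=np.nanmedian(q,0); r=cv2.minAreaRect((q[~np.isnan(q[:,0])][:,:2]*1000).astype(np.float32))
            print(ce[i].round(1),s[i,4],mm.round(4),np.round(r[0],1),np.round(r[1],1),round(r[2],1))
X,Y,Z=W[...,0],W[...,1],W[...,2]
v,u=np.mgrid[0:400,0:640]
print('heatsink'); comp((Z>.022)&(Z<.04)&(u>200)&(u<320)&(v>205)&(v<295))
print('keys'); comp((Z>.045)&(Z<.056)&(u>230)&(u<315)&(v>135)&(v<210),20)
print('deck'); comp((Z>.03)&(u>230)&(u<312)&(v>135)&(v<212))
print('tray'); comp((c.max(-1)<70)&(u>320)&(u<420)&(v>180)&(v<245),500)
print('box'); comp((Z>.02)&(Z<.045)&(u>410)&(u<520)&(v>195)&(v<290))
print('lid');comp((Z>.06)&(u>410)&(u<548)&(v>175)&(v<245))
E
```

```text
heatsink
[226.7 236.1] 130 [0.4275 0.3651 0.0289] [428.9 364.5] [27.1 38.3] 72.0
[254.3 250.9] 114 [0.3999 0.2833 0.0292] [400.1 283.5] [26.1 39.7] 58.4
[283.5 259.5] 96 [0.3878 0.2016 0.0294] [387.7 201.6] [25.9 39.5] 57.5
keys
[254.7 159.2] 23 [0.6478 0.3211 0.0514] [647.9 323.8] [55.5  1.8] 84.6
[279.  164.2] 32 [0.6439 0.2522 0.0495] [644.  255.3] [72.1  2.2] 85.9
[255.2 169. ] 73 [0.6201 0.3163 0.0498] [620.9 317.5] [23.9 23.3] 85.8
[271.9 172.2] 73 [0.6178 0.2699 0.0498] [618.5 269.8] [24.6 24.3] 86.2
[288.8 175.7] 76 [0.6146 0.222  0.0503] [615.  221.7] [23.7 24. ] 86.9
[251. 186.] 68 [0.5708 0.3194 0.0496] [571.4 319.9] [23.4 22. ] 11.7
[276.2 191.2] 210 [0.5661 0.2489 0.0502] [566.2 249. ] [66.5 25.1] 85.8
deck
[272.1 173.4] 3619 [0.6164 0.2677 0.042 ] [614.4 270. ] [170.5 161.5] 86.1
tray
[370.4 212.5] 3770 [ 0.5526 -0.0185  0.0055] [552.2 -16.4] [128.1 228.8] 4.0
box
[466.3 242.3] 4108 [ 0.5033 -0.2821  0.0283] [ 508.6 -288. ] [227.2 149.6] 63.3
lid
[507.4 177.1] 46 [ 0.6861 -0.3619  0.0767] [ 688.2 -369.6] [ 8.9 35.3] 2.3
[499.9 211.2] 2380 [ 0.5748 -0.317   0.1579] [ 575.  -314.9] [215.5  39.5] 63.1
```

View pics/a.png

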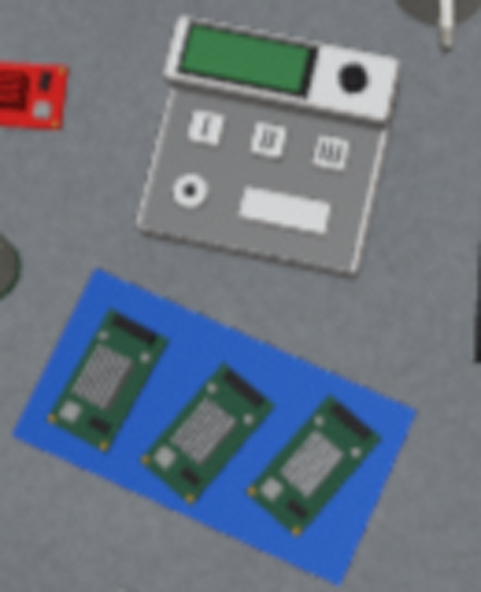

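View pics/b.png

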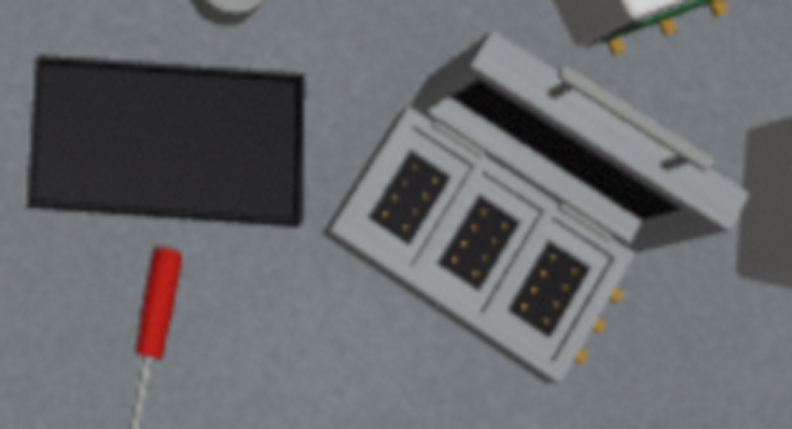

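The plugs point up and to the right in the crop, towards larger world x. The box hinge is also up and to the right, and the lid handle is clearly visible. Next I'll fit the box, handle, module and tray poses.

```bash
cat >> h.py <<'E'
def px(d,u,v,z):
    R=cv2.Rodrigues(np.array(d['rvec'],float))[0]; t=np.array(d['tvec'],float).ravel()
    r=R.T@np.array([(u-d['cx'])/d['fx'],(v-d['cy'])/d['fy'],1]); c=-R.T@t
    return c+r*(z-c[2])/r[2]
def hd():
    o=arm.observe(); R=cv2.Rodrigues(np.array(o['ee_rot']))[0]; return o['position'],R
def plan(*wp):
    "waypoints (x,y,z,tool-x angle deg) -> tool shifts in mm, spin"
    p,R=hd(); a0=np.arctan2(R[1,0],R[0,0]); print('at',np.round(p,4),'ang',round(np.degrees(a0),1))
    for w in wp:
        s=R.T@(np.array(w[:3])-p); sp=-((np.radians(w[3])-a0+np.pi)%(2*np.pi)-np.pi)
        print(w,'->',np.round(s,4),round(sp,3))
E
python3 - <<'E'
from h import *
d=np.load('/tmp/top.npz'); c=d['color'].astype(int); W=world(d)
X,Y,Z=W[...,0],W[...,1],W[...,2]; v,u=np.mgrid[0:400,0:640]
g=(c[...,1]>c[...,0]+8)&(c[...,1]>c[...,2]+5)&(u>205)&(u<312)&(v>205)&(v<295)
full=g|((Z>.02)&(u>205)&(u<312)&(v>205)&(v<295))
blue=(c[...,2]>c[...,1]+50)
m=((~blue)&(Z>.004)&(u>205)&(u<312)&(v>212)&(v<290)).astype(np.uint8)
m=cv2.morphologyEx(m,cv2.MORPH_OPEN,np.ones((3,3)))
n,l,s,ce=cv2.connectedComponentsWithStats(m)
for i in range(1,n):
    if s[i,4]>150:
        # board boundary via intersect at z=.008
        k=np.argwhere((l==i)&(Z<.018)); q=np.array([px(d,b,a,.008)[:2]*1000 for a,b in k],np.float32)
        r=cv2.minAreaRect(q); print('board',ce[i],s[i,4],np.round(r[0],1),np.round(r[1],1),r[2])
for nm,uv,z in (('boxfl',(420,240.3),.034),('boxfr',(488.8,285.2),.034),('boxbl',(444.8,203.3),.034),('boxbr',(511.5,247),.034)):
    print(nm,px(d,*uv,z))
print('trayc',[px(d,320+a/3.3,170+b/3.3,.02).round(4)[:2] for a,b in ((38,57),(304,74),(299,224),(29,208))])
rim=(abs(Z-.034)<.004)&(u>410)&(u<520)&(v>195)&(v<292)
q=(W[rim][:,:2]*1000).astype(np.float32); r=cv2.minAreaRect(q); print('rim',rim.sum(),r)
for yy in (63.1,):
    a=np.radians(-26.9); ex=np.array([np.cos(a),np.sin(a)]); ey=np.array([-ex[1],ex[0]])
    print('x pct',np.percentile(q@ex,[0.5,2,98,99.5]),'y',np.percentile(q@ey,[0.5,2,98,99.5]))
top=(Z>.15)&(u>470)&(u<548)&(v>175)&(v<245)
for lo in (.15,.17,.18,.19,.2): 
    k=top&(Z>lo)&(Z<lo+.012)
    if k.sum()>5: q=W[k]; print(lo,k.sum(),q.mean(0).round(4),q.max(0).round(4),q.min(0).round(4))
E
```

```text
board [228.66938111 237.01140065] 614 [427.9 363.6] [52.6 94.9] 71.79800415039062
board [255.35358255 251.58411215] 642 [399.6 282.8] [52.5 96.2] 58.2635612487793
board [284.25867508 260.23501577] 634 [387. 201.] [51.9 95.5] 57.91990661621094
boxfl [ 0.49012809 -0.15564383  0.034     ]
boxfr [ 0.3976022  -0.34468505  0.034     ]
boxbl [ 0.60180084 -0.21552886  0.034     ]
boxbr [ 0.50688366 -0.40146785  0.034     ]
trayc [array([0.6064, 0.1   ]), array([ 0.6237, -0.1268]), array([ 0.4952, -0.1334]), array([0.4768, 0.0906])]
rim 1423 ((501.75933837890625, -277.9551086425781), (215.32608032226562, 128.6501922607422), 63.17436599731445)
x pct [509.57702233 510.18401096 635.89556496 636.84430441] y [-127.60216698 -126.30234258   84.85442986   86.18720907]
0.15 1044 [ 0.571  -0.3226  0.1587] [ 0.6353 -0.234   0.162 ] [ 0.5147 -0.4183  0.15  ]
0.17 19 [ 0.5729 -0.3206  0.1769] [ 0.5996 -0.2704  0.1813] [ 0.5528 -0.3589  0.1712]
0.18 18 [ 0.5722 -0.3212  0.1855] [ 0.601  -0.265   0.1915] [ 0.5532 -0.3591  0.1804]
0.19 256 [ 0.5776 -0.3154  0.198 ] [ 0.6077 -0.2621  0.2018] [ 0.549  -0.3701  0.1909]
0.2 51 [ 0.5781 -0.3156  0.2009] [ 0.6044 -0.268   0.2033] [ 0.5537 -0.3656  0.2   ]
```

```bash
python3 - <<'E'
from h import *
plan((.571,.3197,.2,176),(.571,.3197,.08,176),(.571,.3197,.055,176))
E
```

```text
at [0.2738 0.5613 0.2052] ang 154.0
(0.571, 0.3197, 0.2, 176) -> [-0.373  -0.0868  0.0054] -0.384
(0.571, 0.3197, 0.08, 176) -> [-0.373  -0.0866  0.1254] -0.384
(0.571, 0.3197, 0.055, 176) -> [-0.373  -0.0866  0.1504] -0.384
```

>>> jog_arm:
  moves:
    - [-0.373,-0.087,0.005,-0.384]
    - [-0.373,-0.087,0.005,-0.384]
    - [-0.373,-0.087,0.005,-0.384]
    - [-0.373,-0.087,0.005,-0.384]
    - [-0.373,-0.087,0.005,-0.384]
    - [-0.373,-0.087,0.005,-0.384]
    - [-0.373,-0.087,0.005,-0.384]
    - [-0.373,-0.087,0.005,-0.384]
    - [-0.373,-0.087,0.065,-0.384]
    - [-0.373,-0.087,0.125,-0.384]
    - [-0.373,-0.087,0.125,-0.384]
    - [-0.373,-0.087,0.125,-0.384]
  hand: 0
  newtons: 20

```text
clock: 1.6
position: [0.5713, 0.3219, 0.0831]
ee_rot: [0.107, 3.138, 0.003]
force: [0.4, -0.6, 1.1]
width: 0.005
gripper_force: 0.0
```

```bash
python3 - <<'E'
from h import *
plan((.571,.3197,.055,176)); o=arm.observe(); print(o['width'],o['joints'].round(2))
shot('wrist','w1.png')
E
```

```text
at [0.5713 0.3219 0.0831] ang 176.1
(0.571, 0.3197, 0.055, 176) -> [ 0.0002 -0.0023  0.0281] 0.002
0.004844435615684765 [-0.61  0.6   0.02  1.63 -0.02  0.92  0.92]
```

View pics/w1.png

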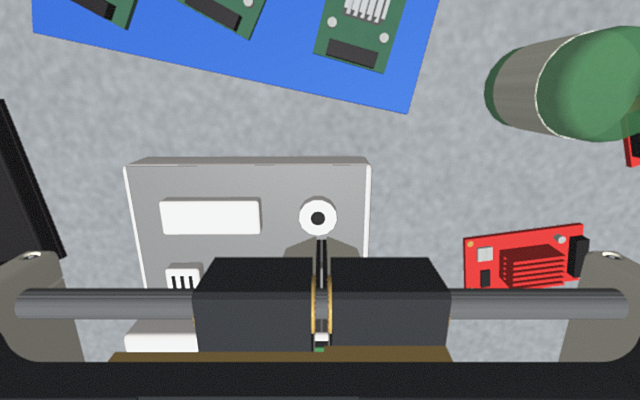

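The wrist view shows the standby key at (318,217), right below the closed fingers, with the bottle and the red decoy off to the right. Pressing now.

>>> jog_arm:
  moves:
    - [0,0,0.015,0]
    - [0,0,0.022,0]
    - [0,0,0.026,0]
    - [0,0,0.026,0]
    - [0,0,0.026,0]

```text
clock: 2.28
position: [0.5713, 0.3201, 0.0551]
ee_rot: [0.11, 3.139, 0.0]
force: [-0.2, 0.3, 0.4]
width: 0.005
gripper_force: 0.0
```

```bash
python3 - <<'E'
from h import *
print(arm.nose_length); o=arm.observe(); print(o['force'],o['position'],o['ft_torque'],o['joint_efforts'])
d=shot('side'); c=d['color'][90:250,200:400,::-1]
cv2.imwrite('pics/s2.png',cv2.resize(c,None,fx=3.5,fy=3.5,interpolation=cv2.INTER_CUBIC))
E
```

```text
0.011
[-0.2217551   0.30114056  0.43593252] [0.57128075 0.3200751  0.05513691] [0.02793073 0.00205886 0.00060966] [-3.25471723e-03 -7.52051353e+01  1.35059070e+00 -2.62089622e+01
 -2.91941491e-03  9.37924138e-02 -2.31626746e-04]
```

View pics/s2.png

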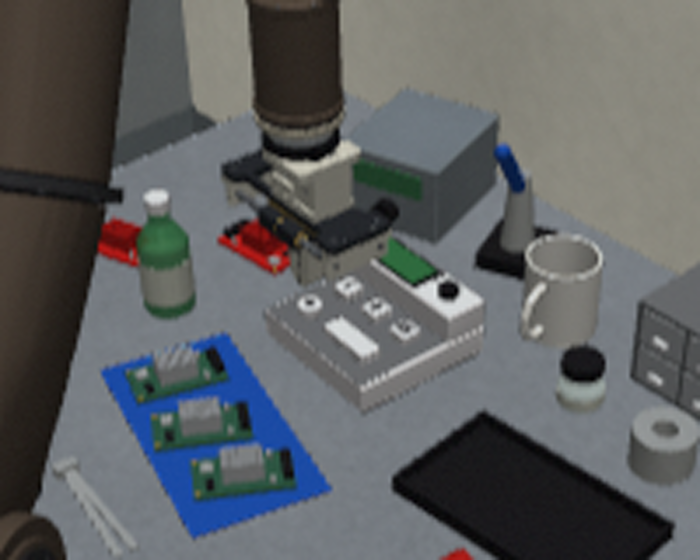

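The side view shows the gripper up and left of the console, not on the standby key at (310,302). I'll project the TCP into the images to compare.

```bash
python3 - <<'E'
from h import *
p,R=hd()
for n in ('top','side'):
    d=shot(n) if n=='top' else np.load('/tmp/side.npz')
    for q in (p,p+R[:,2]*.011,[.571,.3197,.05]):
        x=cv2.projectPoints(np.array([q],float),d['rvec'],d['tvec'],np.array([[d['fx'],0,d['cx']],[0,d['fy'],d['cy']],[0,0,1]]),None)[0].ravel()
        print(n,x.round(1), 'crop',((x-[200,90])*3.5).round())
d=np.load('/tmp/top.npz');W=world(d)
print(W[150:200:6,230:300:8,2].round(3)); print(np.round(R,3))
cv2.imwrite('pics/t2.png',cv2.resize(d['color'][100:230,160:340,::-1],None,fx=4,fy=4,interpolation=cv2.INTER_CUBIC))
d=np.load('/tmp/side.npz');W=world(d); k=(lambda u,v:W[int(90+v/3.5),int(200+u/3.5)].round(3))
for a in ((310,302),(345,287),(330,265),(300,275),(345,270),(310,285)): print(a,k(*a))
E
```

```text
top [250.6 185.4] crop [177. 334.]
top [251.2 186.4] crop [179. 337.]
top [251. 186.] crop [178. 336.]
side [288.1 174.7] crop [308. 297.]
side [288.3 177.2] crop [309. 305.]
side [288.2 176. ] crop [309. 301.]
[[0.599 0.594 0.583 0.546 0.072 0.075 0.074 0.073 0.073]
 [0.608 0.607 0.598 0.578 0.241 0.077 0.074 0.072 0.085]
 [0.619 0.618 0.611 0.598 0.224 0.055 0.068 0.073 0.073]
 [0.647 0.644 0.642 0.637 0.585 0.185 0.183 0.038 0.044]
 [0.643 0.641 0.638 0.635 0.63  0.621 0.184 0.048 0.036]
 [0.647 0.65  0.647 0.642 0.627 0.623 0.186 0.04  0.037]
 [0.655 0.657 0.658 0.654 0.643 0.616 0.612 0.041 0.038]
 [0.663 0.667 0.667 0.663 0.655 0.636 0.606 0.046 0.04 ]
 [0.673 0.675 0.675 0.674 0.664 0.648 0.6   0.04  0.038]]
[[-0.998  0.07   0.   ]
 [ 0.07   0.998  0.   ]
 [-0.     0.    -1.   ]]
(310, 302) [0.566 0.314 0.056]
(345, 287) [0.611 0.311 0.053]
(330, 265) [0.532 0.235 0.162]
(300, 275) [0.562 0.324 0.087]
(345, 270) [0.55  0.236 0.144]
(310, 285) [ 0.634  0.4   -0.002]
```

View pics/t2.png

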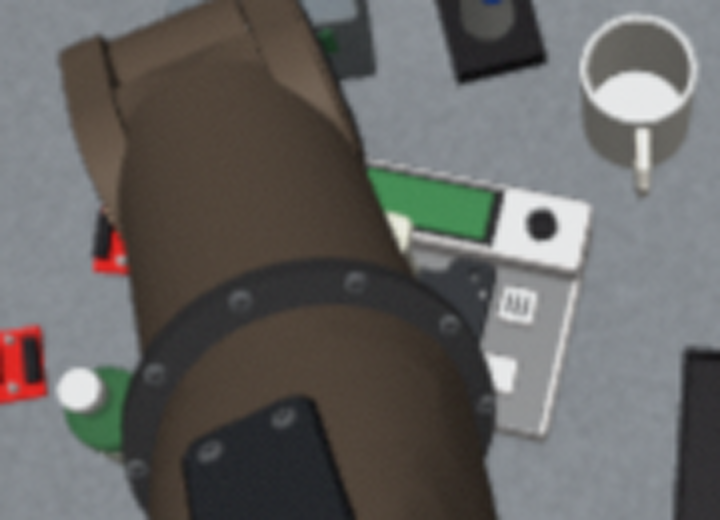

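```bash
python3 - <<'E'
from h import *
print(arm.observe()['clock'],arm.observe()['position'])
d=shot('side'); W=world(d); c=d['color'][150:200,265:325,::-1]
cv2.imwrite('pics/s3.png',cv2.resize(c,None,fx=12,fy=12,interpolation=cv2.INTER_CUBIC))
print('z mm, rows 160..186, cols 276..306'); print((W[160:186:2,276:308:2,2]*1000).round())
print((W[160:186:2,276:308:2,0]*1000).round())
E
```

```text
2.375 [0.57130016 0.32006847 0.05522475]
z mm, rows 160..186, cols 276..306
[[ 13.  10.   2. 115. 152. 131. 162. 159. 181. 185. 183. 182. 179. 169.
  168. 155.]
 [ 11.  10.   6. 107. 113. 121. 128. 158. 173. 181. 172. 175. 161. 159.
  154. 150.]
 [  6.  10.   5.   5. 106. 109. 120. 112. 162. 171. 162. 158. 156. 152.
  141.  74.]
 [  7.   7.   0.   3.  97. 100. 110. 104. 157. 159. 151. 147. 147.  51.
   60.  65.]
 [  0.   0.   1.   2.  86.  93.  99.  96. 146. 150. 143.  43.  43.  40.
   48.  58.]
 [ -1.   1.   4.   4.   4.  82.  88.   2.  44.  46.  54.  50.  54.  52.
   42.  47.]
 [  5.   2.   2.   2.   2.   3.  41.  42.  39.  43.  47.  50.  48.  47.
   40.  33.]
 [  2.   0.   4.   4.  40.  40.  55.  43.  40.  43.  40.  49.  45.  42.
   36.  38.]
 [  1.  -2.  42.  39.  42.  53.  51.  53.  40.  39.  40.  38.  40.  42.
   49.  53.]
 [ 40.  40.  40.  44.  38.  47.  52.  50.  38.  43.  45.  42.  43.  38.
   50.  52.]
 [ 32.  41.  39.  41.  37.  42.  39.  40.  41.  39.  39.  41.  41.  39.
   40.  46.]
 [ 21.  33.  38.  42.  43.  42.  42.  42.  41.  53.  50.  54.  51.  37.
   42.  40.]
 [  
[... 487 characters left out ...]
. 650.
  648. 644.]
 [603. 608. 611. 616. 622. 562. 562. 641. 610. 614. 612. 621. 623. 630.
  645. 646.]
 [590. 598. 604. 609. 615. 620. 594. 598. 606. 608. 610. 613. 620. 626.
  638. 650.]
 [584. 591. 594. 599. 576. 581. 574. 589. 597. 601. 608. 606. 615. 622.
  634. 637.]
 [577. 585. 556. 563. 566. 562. 570. 574. 590. 595. 600. 607. 610. 614.
  614. 616.]
 [539. 544. 549. 552. 561. 560. 561. 568. 583. 585. 588. 596. 601. 610.
  605. 608.]
 [538. 536. 543. 547. 555. 556. 564. 568. 573. 580. 585. 589. 594. 601.
  606. 606.]
 [538. 535. 536. 538. 542. 549. 554. 559. 565. 561. 568. 570. 578. 595.
  596. 603.]
 [540. 538. 537. 536. 538. 544. 548. 551. 561. 559. 558. 562. 569. 573.
  591. 594.]]
```

View pics/s3.png

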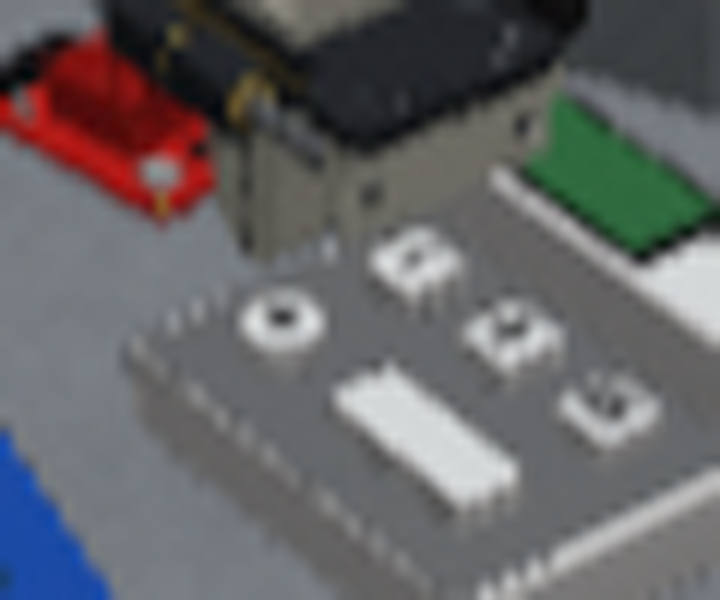

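The fingertips show at z≈0.08, though the pose reading implies 0.044. That fits the near-zero force, since the key hasn't been touched. I'll lower in small steps and watch the force.

>>> jog_arm:
  moves:
    - [0,0,0.004,0]
    - [0,0,0.008,0]
    - [0,0,0.008,0]

```text
clock: 2.8
position: [0.5707, 0.3198, 0.0463]
ee_rot: [-0.11, -3.139, 0.001]
force: [-0.1, 0.1, 0.6]
width: 0.002
gripper_force: 0.0
```

```bash
python3 - <<'E'
from h import *
o=arm.observe(); print(o['position'],o['force'],o['width'])
d=shot('side'); W=world(d)
m=(abs(W[...,0]-.562)<.006)&(abs(W[...,1]-.32)<.03)&(W[...,2]>.058)&(W[...,2]<.13)
k=np.argwhere(m); print(len(k),k.max(0),np.sort(W[m][:,2])[:8],W[m].mean(0))
cv2.imwrite('pics/s4.png',cv2.resize(d['color'][150:200,265:325,::-1],None,fx=8,fy=8,interpolation=cv2.INTER_CUBIC))
E
```

```text
[0.57073913 0.31978895 0.04634032] [-0.13169867  0.07939954  0.5666642 ] 0.0023674540923079926
67 [173 290] [0.06880404 0.07112005 0.07225825 0.07334538 0.07696872 0.07717512
 0.07781923 0.07894816] [0.56048791 0.31555254 0.09527685]
```

>>> jog_arm:
  moves:
    - [0,0,0.006,0]
    - [0,0,0.012,0]
    - [0,0,0.015,0]
    - [0,0,0.015,0]
    - [0,0,0.015,0]

```text
clock: 3.48
position: [0.5712, 0.3201, 0.032]
ee_rot: [0.11, 3.14, 0.0]
force: [0.4, 0.3, 0.0]
width: 0.004
gripper_force: 0.0
```

```bash
python3 - <<'E'
from h import *
o=arm.observe(); print(o['position'],o['force'],o['width'])
d=shot('side')
cv2.imwrite('pics/s4.png',cv2.resize(d['color'][140:210,255:335,::-1],None,fx=8,fy=8,interpolation=cv2.INTER_CUBIC))
E
```

```text
[0.57118414 0.32007997 0.03202397] [0.40638606 0.28597112 0.03918796] 0.004161250160065501
```

View pics/s4.png

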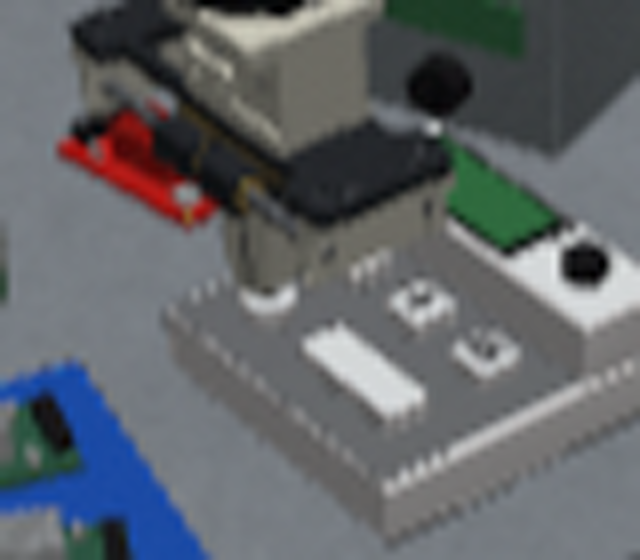

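The fingertips are now just above the standby key at (268,295). Continuing down.

>>> jog_arm:
  moves:
    - [0,0,0.004,0]
    - [0,0,0.008,0]
    - [0,0,0.008,0]

```text
clock: 3.9
position: [0.5716, 0.3203, 0.0241]
ee_rot: [0.11, 3.139, 0.001]
force: [0.3, -0.3, 4.1]
width: 0.01
gripper_force: 2.3
```

>>> jog_arm:
  moves:
    - [0,0,0.0015,0]
    - [0,0,0.0015,0]
    - [0,0,0.0015,0]

```text
clock: 4.28
position: [0.5716, 0.3203, 0.0235]
ee_rot: [0.11, 3.139, 0.001]
force: [-0.6, -1.2, 11.1]
width: 0.006
gripper_force: 5.3
```

Standby is pressed fully: 11 N, at its stop. The real fingertip z is therefore about reported z + 0.020. I'll retract and go to module 3.

```bash
python3 - <<'E'
from h import *
plan((.571,.32,.09,176),(.387,.201,.08,147.9),(.387,.201,.03,147.9))
E
```

```text
at [0.5716 0.3203 0.0235] ang 176.0
(0.571, 0.32, 0.09, 176) -> [ 0.0005 -0.0003 -0.0665] -0.0
(0.387, 0.201, 0.08, 147.9) -> [ 0.1758 -0.1319 -0.0568] 0.49
(0.387, 0.201, 0.03, 147.9) -> [ 0.1758 -0.1319 -0.0068] 0.49
```

>>> jog_arm:
  moves:
    - [0,0,-0.03,0]
    - [0,0,-0.065,0]
    - [0.176,-0.132,-0.06,0.49]
    - [0.176,-0.132,-0.06,0.49]
    - [0.176,-0.132,-0.06,0.49]
    - [0.176,-0.132,-0.06,0.49]
    - [0.176,-0.132,-0.06,0.49]
    - [0.176,-0.132,-0.06,0.49]
    - [0.176,-0.132,-0.06,0.49]
    - [0.176,-0.132,-0.06,0.49]
  hand: 0.06
  newtons: 40

```text
clock: 5.52
position: [0.3869, 0.201, 0.0823]
ee_rot: [0.868, 3.019, 0.0]
force: [0.1, -0.4, 0.3]
width: 0.655
gripper_force: 0.0
```

```bash
python3 - <<'E'
from h import *
plan((.387,.201,.03,147.9),(.387,.201,-.006,147.9))
d=shot('wrist','w2.png'); W=world(d); Z=W[...,2]
p,R=hd(); print('cam tool', np.round(R.T@(-cv2.Rodrigues(np.array(d['rvec']))[0].T@np.array(d['tvec'])-p),4))
E
```

```text
at [0.3869 0.201  0.0823] ang 147.9
(0.387, 0.201, 0.03, 147.9) -> [-0.      0.0001  0.0523] 0.0
(0.387, 0.201, -0.006, 147.9) -> [-0.      0.0001  0.0883] 0.0
cam tool [ 0.0812 -0.0005 -0.1798]
```

View pics/w2.png

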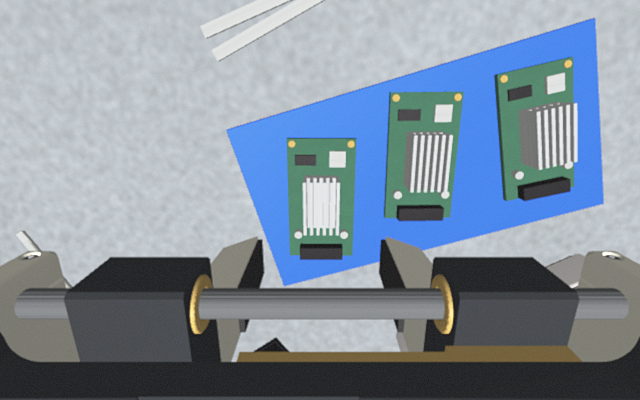

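The wrist view shows module 3 at (321,205), centred between the fingers and aligned, with the plug nearer the gripper. Modules 2 and 1 are to its right. I'll check its position from this view.

```bash
python3 - <<'E'
from h import *
d=np.load('/tmp/wrist.npz'); W=world(d); Z=W[...,2]
print('sink z',np.nanmedian(Z[190:225,308:335]),'bench',np.nanmedian(Z[20:100,330:380]),'mat',np.nanmedian(Z[150:200,258:278]))
for u,v in ((321,205),(425,163),(552,137)):
    z0=np.nanmedian(Z[v-4:v+4,u-4:u+4]); print(z0,px(d,u,v,z0).round(4))
for u,v in ((288,139),(355,138),(290,258),(353,258)): print(px(d,u,v,np.nanmedian(Z[150:170,295:300])).round(4))
E
```

```text
sink z 0.022275494646360076 bench 0.001265199552969841 mat 0.00402918686664031
0.03044561413737076 [0.3841 0.2018 0.0304]
0.030425682786198227 [0.3963 0.2791 0.0304]
0.030470847502869425 [0.4259 0.36   0.0305]
[0.3334 0.2048 0.0103]
[0.359  0.247  0.0103]
[0.4153 0.1521 0.0103]
[0.4428 0.196  0.0103]
```

>>> jog_arm:
  moves:
    - [0,0,0.04,0]
    - [0,0,0.07,0]
    - [0,0,0.085,0]
    - [0,0,0.09,0]
    - [0,0,0.09,0]
    - [0,0,0.09,0]

```text
clock: 6.32
position: [0.3868, 0.2009, -0.007]
ee_rot: [0.868, 3.019, 0.001]
force: [0.3, -0.1, 0.5]
width: 0.653
gripper_force: 0.0
```

>>> jog_arm:
  moves:
    - [0,0,0,0]
    - [0,0,0,0]
    - [0,0,0,0]
    - [0,0,0,0]
    - [0,0,-0.03,0]
    - [0,0,-0.08,0]
    - [0,0,-0.1,0]
    - [0,0,-0.1,0]
  hand: 0.015

```text
clock: 7.32
position: [0.3871, 0.2012, 0.0936]
ee_rot: [0.867, 3.018, 0.004]
force: [-0.4, -0.2, -2.3]
width: 0.279
gripper_force: 40.0
```

```bash
python3 - <<'E'
from h import *
def B(x,y): 
    a=np.radians(-26.9); return (.5018+x*np.cos(a)-y*np.sin(a), -.278+x*np.sin(a)+y*np.cos(a))
x,y=B(0,-.066); plan((x,y,.1,153.1),(x,y,.03,153.1),(x,y,.016,153.1))
d=shot('wrist','w3.png'); print(arm.observe()['joints'].round(2))
E
```

```text
at [0.3871 0.2012 0.0936] ang 147.9
(np.float64(0.4719393091854224), np.float64(-0.33685863695394413), 0.1, 153.1) -> [-0.3576 -0.4109 -0.0073] -0.09
(np.float64(0.4719393091854224), np.float64(-0.33685863695394413), 0.03, 153.1) -> [-0.3575 -0.4111  0.0627] -0.09
(np.float64(0.4719393091854224), np.float64(-0.33685863695394413), 0.016, 153.1) -> [-0.3575 -0.4111  0.0767] -0.09
[-0.73  0.28  0.15  2.16 -0.06  0.7   0.48]
```

View pics/w3.png

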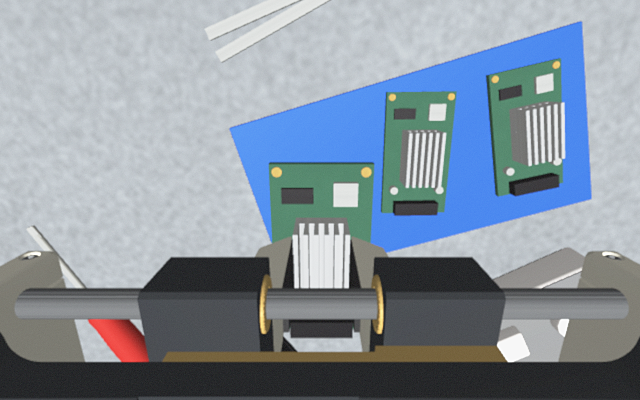

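Module 3 is held at a width of 25.6 mm, centred and straight. The other two are unmoved. Carrying it to the right pocket.

>>> jog_arm:
  moves:
    - [-0.045,-0.05,-0.02,0]
    - [-0.09,-0.1,-0.02,-0.04]
    - [-0.13,-0.15,-0.02,-0.09]
    - [-0.17,-0.2,-0.02,-0.09]
    - [-0.21,-0.245,-0.02,-0.09]
    - [-0.25,-0.29,-0.02,-0.09]
    - [-0.29,-0.335,-0.02,-0.09]
    - [-0.33,-0.38,-0.02,-0.09]
    - [-0.358,-0.411,-0.02,-0.09]
    - [-0.358,-0.411,-0.02,-0.09]
    - [-0.358,-0.411,-0.02,-0.09]
    - [-0.358,-0.411,-0.02,-0.09]
    - [-0.358,-0.411,-0.02,-0.09]

```text
clock: 9.0
position: [0.4716, -0.3364, 0.1123]
ee_rot: [-0.729, -3.056, -0.001]
force: [0.1, -0.5, -1.7]
width: 0.277
gripper_force: 40.0
```

```bash
cat >> h.py <<'E'
BA=np.radians(-26.9); BX=np.array([np.cos(BA),np.sin(BA)]); BY=np.array([-BX[1],BX[0]]); BC=np.array([.5018,-.278])
def B(x,y): return tuple((BC+x*BX+y*BY).round(4))
def inbox(W): return np.stack([(W[...,:2]-BC)@BX,(W[...,:2]-BC)@BY],-1)
E
python3 - <<'E'
from h import *
o=arm.observe(); print(o['width'],o['gripper_force'],o['joints'].round(2))
x,y=B(0,-.066); plan((x,y,.03,153.1),(x,y,.016,153.1))
d=shot('wrist'); W=world(d); b=inbox(W); Z=W[...,2]
m=(Z>.0315)&(Z<.0365)&(abs(b[...,0])<.08)&(abs(b[...,1])<.12)
q=(W[m][:,:2]*1000).astype(np.float32); print(m.sum(),'bx',np.percentile(b[m][:,0],[.5,99.5]),'by',np.percentile(b[m][:,1],[.5,99.5]))
f=(Z>.023)&(Z<.029)&(abs(b[...,0])<.06)&(abs(b[...,1])<.1)
for lo,hi in ((.03,.1),(-.035,.035),(-.1,-.035)):
    k=f&(b[...,1]>lo)&(b[...,1]<hi); 
    if k.sum()>50: print(k.sum(),np.percentile(b[k],[1,99],axis=0))
# held module: green board, near
p,R=hd(); T=(W-p)@R
c=d['color'].astype(int); g=(c[...,1]>c[...,0]+8)&(c[...,1]>c[...,2]+5)&(abs(T[...,2])<.03)&(abs(T[...,0])<.08)
print('board tool',g.sum(),np.nanpercentile(T[g],[1,50,99],axis=0).round(4))
E
```

```text
0.27701509238965144 39.99966323375702 [ 0.28  0.47  0.35  1.82 -0.2   0.89  1.82]
at [ 0.4716 -0.3364  0.1123] ang 153.2
(np.float64(0.4719), np.float64(-0.3369), 0.03, 153.1) -> [-0.0005 -0.0003  0.0823] 0.001
(np.float64(0.4719), np.float64(-0.3369), 0.016, 153.1) -> [-0.0005 -0.0003  0.0963] 0.001
10192 bx [-0.06362914  0.06138603] by [-0.10885297  0.10474151]
8166 [[-0.04954799  0.03859799]
 [ 0.05023647  0.0931266 ]]
7605 [[-0.04952111 -0.02795021]
 [ 0.04982306  0.02685814]]
2082 [[-0.05005318 -0.09689197]
 [-0.0288422  -0.03956642]]
board tool 5534 [[ 0.0075 -0.0259 -0.0185]
 [ 0.0314 -0.0005 -0.0163]
 [ 0.0475  0.0252 -0.0119]]
```

>>> jog_arm:
  moves:
    - [0,0,0.04,0]
    - [0,0,0.07,0]
    - [0,0,0.085,0]
    - [0,0,0.092,0]
    - [0,0,0.097,0]
    - [0,0,0.097,0]
    - [0,0,0.097,0]

```text
clock: 9.93
position: [0.4717, -0.338, 0.016]
ee_rot: [0.731, 3.054, -0.0]
force: [-0.9, 0.2, -1.2]
width: 0.277
gripper_force: 40.0
```

>>> jog_arm:
  moves:
    - [0,0,0.001,0]
    - [0,0,0.002,0]
    - [0,0,0.002,0]

```text
clock: 10.3
position: [0.4718, -0.338, 0.0155]
ee_rot: [0.731, 3.054, 0.001]
force: [-6.3, 3.6, 21.1]
width: 0.28
gripper_force: 40.0
```

>>> jog_arm:
  moves:
    - [0,0,0,0]
    - [0,0,0,0]
    - [0,0,0,0]
    - [0,0,-0.03,0]
    - [0,0,-0.08,0]
    - [0,0,-0.1,0]
    - [0,0,-0.1,0]
  hand: 0.042

```text
clock: 11.18
position: [0.4724, -0.3384, 0.1149]
ee_rot: [0.73, 3.052, -0.001]
force: [0.5, 0.4, 0.1]
width: 0.454
gripper_force: 0.0
```

```bash
cat >> h.py <<'E'
def seats(W,c):
    b=inbox(W); Z=W[...,2]; c=c.astype(int)
    g=(c[...,1]>c[...,0]+8)&(c[...,1]>c[...,2]+5)&(Z>.024)&(Z<.042)&(abs(b[...,0])<.06)&(abs(b[...,1])<.1)
    for y0 in (.066,0,-.066):
        k=g&(abs(b[...,1]-y0)<.034); print('pocket',y0,k.sum(),end=' ')
        if k.sum()>100:
            r=cv2.minAreaRect((b[k]*1000).astype(np.float32)); print('pct',np.percentile(b[k],[.5,99.5],axis=0).round(4).tolist(),'rect',np.round(r[0],1),np.round(r[1],1),round(r[2],1),'z',np.percentile(Z[k],[5,50,95]).round(4))
        else: print()
def mods(d,lo=.006,hi=.03):
    W=world(d); Z=W[...,2]; c=d['color'].astype(int)
    g=((c[...,1]>c[...,0]+8)&(c[...,1]>c[...,2]+5)&(Z>.003)&(Z<.016)&(W[...,0]<.52)).astype(np.uint8)
    g=cv2.morphologyEx(g,cv2.MORPH_CLOSE,np.ones((15,15)))
    n,l,s,ce=cv2.connectedComponentsWithStats(g)
    for i in range(1,n):
        if s[i,4]>300:
            k=np.argwhere(l==i); q=np.array([px(d,b,a,.008)[:2]*1000 for a,b in k],np.float32); r=cv2.minAreaRect(q)
            print('mod',ce[i].round(),s[i,4],np.round(r[0],1),np.round(r[1],1),round(r[2],1))
E
python3 - <<'E'
from h import *
o=arm.observe(); print(o['position'],o['width'],o['gripper_force'])
d=shot('wrist'); seats(world(d),d['color'])
d=shot('top'); mods(d); seats(world(d),d['color'])
plan((.3996,.2828,.1,148.3))
E
```

```text
[ 0.47236001 -0.33839374  0.11487975] 0.4542907408062495 0.0
pocket 0.066 0 
pocket 0 0 
pocket -0.066 4383 pct [[-0.0471, -0.0941], [0.0481, -0.0419]] rect [  1.8 -67.9] [52.8 98.2] 90.0 z [0.0308 0.032  0.0333]
mod [242. 245.] 1387 [413.7 319.9] [140.4  94.4] 69.2
pocket 0.066 0 
pocket 0 0 
pocket -0.066 313 pct [[-0.0469, -0.0938], [0.0324, -0.0394]] rect [ -7.  -66.7] [54.8 81.6] 89.9 z [0.0276 0.0315 0.0351]
at [ 0.4711 -0.3374  0.1127] ang 153.1
(0.3996, 0.2828, 0.1, 148.3) -> [0.3445 0.5207 0.0131] 0.084
```

>>> jog_arm:
  moves:
    - [0.03,0.045,0,0]
    - [0.065,0.095,0,0.04]
    - [0.1,0.145,0,0.084]
    - [0.135,0.2,0,0.084]
    - [0.165,0.25,0,0.084]
    - [0.2,0.3,0,0.084]
    - [0.235,0.35,0,0.084]
    - [0.265,0.4,0,0.084]
    - [0.3,0.455,0,0.084]
    - [0.33,0.5,0.01,0.084]
    - [0.345,0.521,0.03,0.084]
    - [0.345,0.521,0.03,0.084]
    - [0.345,0.521,0.03,0.084]
    - [0.345,0.521,0.03,0.084]
  hand: 0.056

```text
clock: 13.02
position: [0.4002, 0.2817, 0.0837]
ee_rot: [0.862, 3.021, -0.0]
force: [0.1, 0.7, -0.4]
width: 0.612
gripper_force: 0.0
```

```bash
sed -i 's/np.ones((15,15))/np.ones((ks,ks))/; s/def mods(d,lo=.006,hi=.03)/def mods(d,ks=5)/' h.py; python3 - <<'E'
from h import *
d=shot('wrist'); mods(d,15)
plan((.3996,.2828,-.008,148.3))
E
```

```text
mod [426. 162.] 5256 [427.2 362.7] [51.7 95.4] 70.8
mod [321. 187.] 5029 [398.7 282.1] [51.1 95.5] 58.7
mod [575. 168.] 770 [484.6 462.2] [27.9 54.8] 38.5
at [0.4002 0.2819 0.0838] ang 148.1
(0.3996, 0.2828, -0.008, 148.3) -> [0.0011 0.0004 0.0918] -0.003
```

>>> jog_arm:
  moves:
    - [0.001,0,0.04,0]
    - [0.001,0,0.07,0]
    - [0.001,0,0.085,0]
    - [0.001,0,0.092,0]
    - [0.001,0,0.092,0]
    - [0.001,0,0.092,0]

```text
clock: 13.82
position: [0.3994, 0.2839, -0.0078]
ee_rot: [0.859, 3.021, 0.002]
force: [-0.1, 0.5, 0.0]
width: 0.609
gripper_force: 0.0
```

>>> jog_arm:
  moves:
    - [0,0,0,0]
    - [0,0,0,0]
    - [0,0,0,0]
    - [0,0,0,0]
    - [0,0,-0.03,0]
    - [0,0,-0.08,0]
    - [0,0,-0.12,0]
    - [0,0,-0.12,0]
    - [0,0,-0.12,0]
  hand: 0.015

```text
clock: 14.95
position: [0.3983, 0.2832, 0.1108]
ee_rot: [-0.858, -3.021, 0.001]
force: [-0.5, -0.6, -2.1]
width: 0.281
gripper_force: 40.0
```

```bash
python3 - <<'E'
from h import *
x,y=B(0,-.0005); plan((x,y,.112,153.1))
E
```

```text
at [0.3983 0.2832 0.1108] ang 148.3
(np.float64(0.5016), np.float64(-0.2784), 0.112, 153.1) -> [-0.3832 -0.4234 -0.001 ] -0.084
```

>>> jog_arm:
  moves:
    - [-0.035,-0.04,0,0]
    - [-0.08,-0.09,0,-0.04]
    - [-0.125,-0.14,0,-0.084]
    - [-0.17,-0.19,0,-0.084]
    - [-0.215,-0.24,0,-0.084]
    - [-0.26,-0.285,0,-0.084]
    - [-0.305,-0.335,0,-0.084]
    - [-0.345,-0.38,0,-0.084]
    - [-0.375,-0.412,0,-0.084]
    - [-0.383,-0.423,0,-0.084]
    - [-0.383,-0.423,0,-0.084]
    - [-0.383,-0.423,0,-0.084]
    - [-0.383,-0.423,0,-0.084]

```text
clock: 16.58
position: [0.5022, -0.2756, 0.1111]
ee_rot: [-0.727, -3.055, -0.002]
force: [-0.0, -0.4, -0.6]
width: 0.281
gripper_force: 40.0
```

```bash
cat >> h.py <<'E'
def held(d):
    W=world(d); p,R=hd(); T=(W-p)@R; c=d['color'].astype(int)
    g=(c[...,1]>c[...,0]+8)&(c[...,1]>c[...,2]+5)&(abs(T[...,2])<.03)&(abs(T[...,0])<.08)&(abs(T[...,1])<.05)
    print('held board tool',g.sum(),np.nanpercentile(T[g],[1,50,99],axis=0).round(4).tolist())
E
python3 - <<'E'
from h import *
o=arm.observe(); print(o['width'],o['gripper_force'])
x,y=B(0,-.0005); plan((x,y,.0155,153.1))
d=shot('wrist'); held(d)
E
```

```text
0.28110785851261855 39.9983936548233
at [ 0.5022 -0.2756  0.1111] ang 153.2
(np.float64(0.5016), np.float64(-0.2784), 0.0155, 153.1) -> [-0.0008 -0.0028  0.0956] 0.002
held board tool 5549 [[0.0079, -0.0259, -0.0198], [0.0312, -0.0005, -0.0172], [0.0473, 0.0253, -0.013]]
```

>>> jog_arm:
  moves:
    - [0,-0.001,0.04,0]
    - [0,-0.001,0.07,0]
    - [0,-0.001,0.085,0]
    - [0,-0.001,0.092,0]
    - [0,-0.001,0.0955,0]
    - [0,-0.001,0.097,0]
    - [0,-0.001,0.098,0]
    - [0,-0.001,0.098,0]

```text
clock: 17.62
position: [0.5021, -0.2788, 0.0146]
ee_rot: [0.731, 3.054, 0.0]
force: [-2.6, 1.8, 6.1]
width: 0.282
gripper_force: 40.0
```

>>> jog_arm:
  moves:
    - [0,0,0,0]
    - [0,0,0,0]
    - [0,0,0,0]
    - [0,0,-0.03,0]
    - [0,0,-0.08,0]
    - [0,0,-0.1,0]
    - [0,0,-0.1,0]
    - [0,0,-0.1,0]
  hand: 0.042

```text
clock: 18.62
position: [0.5011, -0.2782, 0.1126]
ee_rot: [-0.731, -3.054, -0.001]
force: [-0.2, 0.5, -0.9]
width: 0.452
gripper_force: 0.0
```

```bash
python3 - <<'E'
from h import *
d=shot('wrist'); seats(world(d),d['color'])
d=shot('top'); mods(d,9)
plan((.4277,.3634,.085,161.5))
E
```

```text
pocket 0.066 0 
pocket 0 4465 pct [[-0.0465, -0.0276], [0.0486, 0.0247]] rect [ 2.1 -1.5] [52.9 97.4] 89.9 z [0.0308 0.032  0.0332]
pocket -0.066 4010 pct [[-0.0471, -0.0952], [0.0471, -0.0416]] rect [  1.9 -68.5] [98.1 54.4] 0.1 z [0.0308 0.032  0.0333]
mod [229. 239.] 420 [427.2 363.2] [47.4 89. ] 71.0
at [ 0.5009 -0.2782  0.1122] ang 153.1
(0.4277, 0.3634, 0.085, 161.5) -> [0.3557 0.5389 0.0279] -0.147
```

```bash
python3 - <<'E'
from h import *
for n in ('side','top'):
    d=np.load('/tmp/'+n+'.npz'); W=world(d); c=d['color'].astype(int)
    m=(abs(W[...,0]-.5)<.12)&(W[...,1]>.38)&(W[...,1]<.6)&(W[...,2]>.02)&(W[...,2]<.16)
    if n=='top': m&=np.add.outer(np.arange(400),0*np.arange(640))<225
    for lo,hi in ((.02,.07),(.07,.11),(.11,.16)):
        k=m&(W[...,2]>lo)&(W[...,2]<hi); q=W[k]; 
        if len(q)>5: print(n,lo,len(q),np.percentile(q,[3,50,97],axis=0).round(3).tolist())
E
```

```text
side 0.02 210 [[0.468, 0.443, 0.021], [0.488, 0.454, 0.04], [0.532, 0.596, 0.069]]
side 0.07 160 [[0.47, 0.445, 0.073], [0.486, 0.456, 0.092], [0.515, 0.482, 0.109]]
side 0.11 157 [[0.485, 0.384, 0.113], [0.538, 0.41, 0.137], [0.586, 0.48, 0.159]]
top 0.02 193 [[0.471, 0.445, 0.021], [0.499, 0.456, 0.035], [0.539, 0.598, 0.068]]
top 0.07 281 [[0.473, 0.447, 0.072], [0.491, 0.461, 0.094], [0.521, 0.49, 0.108]]
top 0.11 131 [[0.486, 0.461, 0.111], [0.497, 0.47, 0.139], [0.509, 0.484, 0.142]]
```

```bash
python3 - <<'E'
from h import *
plan((.4249,.3556,.085,161.2))
E
```

```text
at [ 0.5009 -0.2782  0.1122] ang 153.1
(0.4249, 0.3556, 0.085, 161.2) -> [0.3547 0.5307 0.0279] -0.142
```

>>> jog_arm:
  moves:
    - [0.03,0.045,0,0]
    - [0.065,0.095,0,-0.07]
    - [0.1,0.15,0,-0.142]
    - [0.135,0.2,0,-0.142]
    - [0.17,0.255,0,-0.142]
    - [0.2,0.3,0,-0.142]
    - [0.235,0.35,0,-0.142]
    - [0.27,0.405,0,-0.142]
    - [0.305,0.455,0,-0.142]
    - [0.34,0.51,0,-0.142]
    - [0.355,0.531,0.015,-0.142]
    - [0.355,0.531,0.028,-0.142]
    - [0.355,0.531,0.028,-0.142]
    - [0.355,0.531,0.028,-0.142]
    - [0.355,0.531,0.028,-0.142]
  hand: 0.07

```text
clock: 20.6
position: [0.4262, 0.3548, 0.086]
ee_rot: [0.515, 3.098, 0.001]
force: [0.0, 0.4, 0.5]
width: 0.763
gripper_force: 0.0
```

```bash
python3 - <<'E'
from h import *
d=shot('wrist'); mods(d,15)
plan((.4249,.3556,-.008,161.2))
E
```

```text
mod [331. 185.] 5143 [427.2 362.9] [51.  94.7] 70.9
mod [468. 217.] 491 [483.8 463.9] [25.8 54.5] 31.0
at [0.4261 0.355  0.086 ] ang 161.1
(0.4249, 0.3556, -0.008, 161.2) -> [0.0014 0.0001 0.094 ] -0.001
```

>>> jog_arm:
  moves:
    - [0,0,0.03,0]
    - [0,0,0.06,0]
    - [0,0,0.08,0]
    - [0,0,0.09,0]
    - [0,0,0.093,0]
    - [0,0,0.093,0]

```text
clock: 21.4
position: [0.4259, 0.3558, -0.007]
ee_rot: [0.513, 3.099, 0.001]
force: [-0.6, 0.3, -0.4]
width: 0.764
gripper_force: 0.0
```

>>> jog_arm:
  moves:
    - [0,0,0,0]
    - [0,0,0,0]
    - [0,0,0,0]
    - [0,0,0,0]
    - [0,0,0,0]
    - [0,0,-0.03,0]
    - [0,0,-0.08,0]
    - [0,0,-0.12,0]
    - [0,0,-0.12,0]
    - [0,0,-0.12,0]
  hand: 0.015

```text
clock: 22.65
position: [0.4249, 0.3551, 0.1116]
ee_rot: [-0.512, -3.099, 0.002]
force: [-0.9, -0.1, -1.6]
width: 0.279
gripper_force: 40.0
```

```bash
python3 - <<'E'
from h import *
x,y=B(0,.0655); plan((x,y,.112,153.1)); held(shot('wrist'))
E
```

```text
at [0.4249 0.3551 0.1116] ang 161.2
(np.float64(0.5314), np.float64(-0.2196), 0.112, 153.1) -> [-2.859e-01 -5.097e-01  1.000e-04] 0.142
held board tool 5413 [[0.0075, -0.0258, -0.0193], [0.0309, -0.001, -0.0169], [0.048, 0.0247, -0.0153]]
```

>>> jog_arm:
  moves:
    - [-0.025,-0.045,0,0]
    - [-0.055,-0.1,0,0.07]
    - [-0.085,-0.155,0,0.142]
    - [-0.115,-0.205,0,0.142]
    - [-0.145,-0.26,0,0.142]
    - [-0.175,-0.31,0,0.142]
    - [-0.205,-0.365,0,0.142]
    - [-0.235,-0.42,0,0.142]
    - [-0.265,-0.47,0,0.142]
    - [-0.28,-0.5,0,0.142]
    - [-0.286,-0.51,0,0.142]
    - [-0.286,-0.51,0,0.142]
    - [-0.286,-0.51,0,0.142]
    - [-0.286,-0.51,0,0.142]

```text
clock: 24.45
position: [0.5321, -0.2176, 0.1123]
ee_rot: [-0.728, -3.056, -0.001]
force: [1.4, -0.1, -1.5]
width: 0.279
gripper_force: 40.0
```

```bash
python3 - <<'E'
from h import *
o=arm.observe(); print(o['width'],o['gripper_force'])
x,y=B(0,.0655); plan((x,y,.0145,153.1))
d=shot('wrist'); held(d)
E
```

```text
0.2785429176544165 39.999584555625916
at [ 0.5321 -0.2176  0.1123] ang 153.2
(np.float64(0.5314), np.float64(-0.2196), 0.0145, 153.1) -> [-0.0003 -0.0022  0.0978] 0.002
held board tool 5602 [[0.0076, -0.026, -0.0182], [0.0315, -0.001, -0.0163], [0.0483, 0.0252, -0.0132]]
```

>>> jog_arm:
  moves:
    - [0,-0.001,0.04,0]
    - [0,-0.001,0.07,0]
    - [0,-0.001,0.085,0]
    - [0,-0.001,0.092,0]
    - [0,-0.001,0.0955,0]
    - [0,-0.001,0.097,0]
    - [0,-0.001,0.098,0]
    - [0,-0.001,0.098,0]

```text
clock: 25.5
position: [0.5321, -0.2204, 0.0156]
ee_rot: [0.731, 3.054, 0.0]
force: [-2.8, 0.8, 6.2]
width: 0.274
gripper_force: 40.0
```

>>> jog_arm:
  moves:
    - [0,0,0,0]
    - [0,0,0,0]
    - [0,0,0,0]
    - [0,0,-0.03,0]
    - [0,0,-0.08,0]
    - [0,0,-0.13,0]
    - [0,0,-0.13,0]
    - [0,0,-0.13,0]
  hand: 0.042

```text
clock: 26.5
position: [0.5313, -0.2199, 0.144]
ee_rot: [-0.731, -3.055, -0.0]
force: [-0.1, 0.1, -1.5]
width: 0.459
gripper_force: 0.0
```

```bash
python3 - <<'E'
from h import *
d=shot('wrist'); seats(world(d),d['color'])
for n in ('wrist','top','side'):
    if n!='wrist': d=shot(n)
    W=world(d); b=inbox(W); Z=W[...,2]
    k=(abs(b[...,1])<.054)&(b[...,0]>.04)&(b[...,0]<.14)&(Z>.175)&(Z<.215)
    if k.sum()>10: print(n,k.sum(),'handle bx,by,z',np.percentile(b[k],[5,50,95],axis=0).round(4).tolist(),np.percentile(Z[k],[5,50,95]).round(4))
d=np.load('/tmp/top.npz'); seats(world(d),d['color'])
E
```

```text
pocket 0.066 3686 pct [[-0.0471, 0.0381], [0.0476, 0.0904]] rect [ 1.3 64.2] [52.8 97.1] 89.9 z [0.0309 0.032  0.0333]
pocket 0 3531 pct [[-0.0465, -0.0286], [0.0485, 0.0249]] rect [ 2. -2.] [97.4 54.4] 0.2 z [0.0307 0.0321 0.0333]
pocket -0.066 3240 pct [[-0.047, -0.0966], [0.0484, -0.0413]] rect [  2.  -69.1] [56.4 98.3] 89.9 z [0.0308 0.0321 0.0334]
side 146 handle bx,by,z [[0.0798, -0.0514], [0.0834, -0.0142], [0.0885, 0.0358]] [0.1807 0.1988 0.2018]
pocket 0.066 374 pct [[-0.0465, 0.0386], [0.0426, 0.0919]] rect [-1.3 65.5] [54.1 90.6] 89.8 z [0.0273 0.0311 0.0353]
pocket 0 395 pct [[-0.0466, -0.0268], [0.0436, 0.0266]] rect [-0.3 -0.2] [92.6 54.3] 0.6 z [0.0278 0.0312 0.0357]
pocket -0.066 376 pct [[-0.0467, -0.0941], [0.0384, -0.0402]] rect [ -4.  -67.1] [54.6 86.1] 89.5 z [0.0282 0.0313 0.035 ]
```

All three modules are seated flat, with board tops at z≈0.031 to 0.032. Next is the lid: rise above the handle, turn 90° and grip the bar.

```bash
python3 - <<'E'
from h import *
x,y=B(.085,0); plan((.531,-.22,.23,153.1),(x,y,.23,63.1),(x,y,.163,63.1)); print(arm.observe()['joints'].round(2))
E
```

```text
at [ 0.5307 -0.2198  0.143 ] ang 153.1
(0.531, -0.22, 0.23, 153.1) -> [-0.0001 -0.0001 -0.087 ] -0.0
(np.float64(0.5776), np.float64(-0.3165), 0.23, 63.1) -> [-0.0854 -0.065  -0.0872] 1.571
(np.float64(0.5776), np.float64(-0.3165), 0.163, 63.1) -> [-0.0855 -0.065  -0.0202] 1.571
[ 0.05  0.42  0.35  1.8  -0.17  0.95  1.57]
```

>>> jog_arm:
  moves:
    - [0,0,-0.05,0]
    - [0,0,-0.09,0]
    - [0,0,-0.09,0.18]
    - [0,0,-0.09,0.36]
    - [0,0,-0.09,0.54]
    - [0,0,-0.09,0.72]
    - [0,0,-0.09,0.9]
    - [-0.02,-0.02,-0.09,1.08]
    - [-0.05,-0.04,-0.09,1.26]
    - [-0.085,-0.065,-0.09,1.44]
    - [-0.085,-0.065,-0.09,1.571]
    - [-0.085,-0.065,-0.09,1.571]
    - [-0.085,-0.065,-0.09,1.571]
    - [-0.085,-0.065,-0.09,1.571]
  hand: 0.05

```text
clock: 28.4
position: [0.5779, -0.3161, 0.2344]
ee_rot: [-2.675, -1.646, -0.001]
force: [1.0, 0.1, -0.4]
width: 0.545
gripper_force: 0.0
```

```bash
python3 - <<'E'
from h import *
x,y=B(.085,0); plan((x,y,.163,63.1)); print(arm.observe()['joints'].round(2))
d=shot('side'); W=world(d); b=inbox(W); Z=W[...,2]
k=(b[...,1]>-.06)&(b[...,1]<.06)&(b[...,0]>.03)&(b[...,0]<.14)&(Z>.17)&(Z<.4)
for lo in np.arange(.17,.3,.01):
    q=k&(Z>lo)&(Z<lo+.01); 
    if q.sum()>3: print(lo.round(2),q.sum(),np.percentile(b[q],[5,50,95],axis=0).round(3).tolist())
E
```

```text
at [ 0.5779 -0.3161  0.2344] ang 63.2
(np.float64(0.5776), np.float64(-0.3165), 0.163, 63.1) -> [-0.0005 -0.0001  0.0714] 0.002
[-0.03  0.54  0.73  1.48 -0.37  1.26  0.27]
0.17 22 [[0.081, -0.052], [0.083, -0.046], [0.087, 0.045]]
0.18 12 [[0.081, -0.051], [0.082, -0.047], [0.085, 0.047]]
0.19 128 [[0.08, -0.057], [0.083, -0.004], [0.089, 0.051]]
0.2 37 [[0.082, -0.054], [0.084, -0.009], [0.088, 0.044]]
0.25 11 [[0.083, -0.01], [0.111, -0.006], [0.117, 0.007]]
0.26 41 [[0.045, -0.011], [0.11, -0.008], [0.118, 0.009]]
0.27 66 [[0.043, -0.011], [0.109, -0.009], [0.124, 0.008]]
0.28 66 [[0.042, -0.012], [0.109, -0.008], [0.123, 0.009]]
0.29 71 [[0.041, -0.012], [0.109, -0.009], [0.124, 0.006]]
```

>>> jog_arm:
  moves:
    - [0,0,0.035,0]
    - [0,0,0.06,0]
    - [0,0,0.07,0]
    - [0,0,0.07,0]
    - [0,0,0.07,0]
    - [0,0,0.07,0]

```text
clock: 29.2
position: [0.5784, -0.3171, 0.1655]
ee_rot: [2.677, 1.642, 0.002]
force: [-1.5, -0.2, 0.3]
width: 0.543
gripper_force: 0.0
```

>>> jog_arm:
  moves:
    - [0,0,0,0]
    - [0,0,0,0]
    - [0,0,0,0]
    - [0,0,0,0]
    - [0,0,0,0]
    - [0,0,0,0]
  hand: 0.002
  newtons: 25

```text
clock: 29.95
position: [0.5781, -0.3168, 0.1645]
ee_rot: [2.677, 1.643, 0.0]
force: [1.1, -1.3, 0.2]
width: 0.109
gripper_force: 25.0
```

```bash
python3 - <<'E'
from h import *
p,R=hd(); print(p,arm.observe()['width']*91.8)
print('toolx,y in box', R[:2,0]@BX,R[:2,1]@BX)
# handle centre
bx=(p[:2]-BC)@BX; r=np.hypot(.161,.016); a0=np.arctan2(.016,.161)
z=.034+np.sqrt(r*r-(bx-.063)**2); print('bx',bx,'bar z est',z,'tip',p[2]+.0203)
phi=np.arctan2(z-.034,-(bx-.063)); print('lid',phi-a0)
th=phi-a0
for k in np.append(np.arange(th,.0,-.11)[1:],0):
    f=k+a0; dx=(.063-r*np.cos(f))-bx; dz=.034+r*np.sin(f)-z
    print(round(k,2), 'ty',round(dx*(R[:2,1]@BX),4),'tz',round(-dz,4))
E
```

```text
[ 0.57813379 -0.31681135  0.16446377] 10.039962392226565
toolx,y in box 0.0005715945487652641 0.9999997356997956
bx 0.08563389031778504 bar z est 0.194202081787605 tip 0.18476377489921691
lid 1.6120971008871132
1.5 ty -0.0177 tz -0.0015
1.39 ty -0.0355 tz -0.0011
1.28 ty -0.0531 tz 0.0013
1.17 ty -0.0704 tz 0.0056
1.06 ty -0.0871 tz 0.0118
0.95 ty -0.103 tz 0.0198
0.84 ty -0.1179 tz 0.0294
0.73 ty -0.1317 tz 0.0407
0.62 ty -0.1441 tz 0.0534
0.51 ty -0.1551 tz 0.0674
0.4 ty -0.1645 tz 0.0825
0.29 ty -0.1722 tz 0.0985
0.18 ty -0.1781 tz 0.1153
0.07 ty -0.1821 tz 0.1326
0.0 ty -0.1836 tz 0.1442
```

The bar is gripped at 10 mm. Swinging the lid along its arc.

>>> jog_arm:
  moves:
    - [0,-0.009,-0.001,0]
    - [0,-0.018,-0.0015,0]
    - [0,-0.027,-0.0015,0]
    - [0,-0.0355,-0.001,0]
    - [0,-0.044,0,0]
    - [0,-0.053,0.0015,0]
    - [0,-0.062,0.0035,0]
    - [0,-0.0705,0.0055,0]
    - [0,-0.079,0.0085,0]
    - [0,-0.087,0.012,0]
    - [0,-0.095,0.0155,0]
    - [0,-0.103,0.02,0]
    - [0,-0.1105,0.0245,0]
    - [0,-0.118,0.0295,0]

```text
clock: 31.7
position: [0.4723, -0.2629, 0.1345]
ee_rot: [-2.677, -1.643, 0.0]
force: [2.7, -0.8, 2.5]
width: 0.108
gripper_force: 25.0
```

```bash
cat > arc.py <<'E'
from h import *
import sys
p,R=hd(); o=arm.observe(); print(p,o['width']*91.8,o['gripper_force'],o['force'])
bx=(p[:2]-BC)@BX; by=(p[:2]-BC)@BY; r=np.hypot(.161,.016); a0=np.arctan2(.016,.161)
f=np.arccos(np.clip((.063-bx)/r,-1,1)); z=.034+r*np.sin(f); th=f-a0
print('bx',bx,'by',by,'lid',th,'bar-TCP',z-p[2])
end=float(sys.argv[1]); n=int(sys.argv[2])
for k in np.linspace(th,end,n+1)[1:]:
    g=k+a0; print(round(k,2),'ty',round((.063-r*np.cos(g)-bx)*(R[:2,1]@BX),4),'tz',round(z-.034-r*np.sin(g),4))
E
python3 arc.py 0 13
```

```text
[ 0.47228608 -0.26286287  0.13449458] 9.948354001148239 24.998968541622162 [ 2.72149795 -0.76953015  2.51573399]
bx -0.033169004384975 by 0.00014612754433539384 lid 0.8352295053997666 bar-TCP 0.029615077399401613
0.77 ty -0.0082 tz 0.0064
0.71 ty -0.0159 tz 0.0134
0.64 ty -0.0231 tz 0.0208
0.58 ty -0.0299 tz 0.0287
0.51 ty -0.0362 tz 0.037
0.45 ty -0.0419 tz 0.0457
0.39 ty -0.047 tz 0.0547
0.32 ty -0.0515 tz 0.0641
0.26 ty -0.0555 tz 0.0737
0.19 ty -0.0588 tz 0.0836
0.13 ty -0.0615 tz 0.0936
0.06 ty -0.0635 tz 0.1038
0.0 ty -0.0648 tz 0.1141
```

>>> jog_arm:
  moves:
    - [0,-0.008,0.0065,0]
    - [0,-0.016,0.0135,0]
    - [0,-0.023,0.021,0]
    - [0,-0.03,0.0285,0]
    - [0,-0.036,0.037,0]
    - [0,-0.042,0.0455,0]
    - [0,-0.047,0.0545,0]
    - [0,-0.0515,0.064,0]
    - [0,-0.0555,0.0735,0]
    - [0,-0.059,0.0835,0]
    - [0,-0.0615,0.0935,0]
    - [0,-0.0635,0.1035,0]
    - [0,-0.0645,0.11,0]
    - [0,-0.065,0.113,0]
    - [0,-0.065,0.115,0]
    - [0,-0.065,0.115,0]

```text
clock: 33.7
position: [0.4143, -0.2334, 0.0196]
ee_rot: [-2.677, -1.643, 0.001]
force: [1.7, 2.0, -5.5]
width: 0.109
gripper_force: 25.0
```

```bash
python3 arc.py 0 1
```

```text
[ 0.41426014 -0.23340421  0.01960587] 9.965148784488079 24.998790621757507 [ 1.69550023  1.96026695 -5.45943088]
bx -0.09824451692518152 by 0.00016433883408416977 lid -0.016683431774498728 bar-TCP 0.027706000277336426
0.0 ty 0.0002 tz -0.0027
```

>>> jog_arm:
  moves:
    - [0,0,0.002,0]
    - [0,0,0.003,0]
    - [0,0,0.003,0]

```text
clock: 34.08
position: [0.4141, -0.2333, 0.0171]
ee_rot: [-2.676, -1.642, 0.0]
force: [-2.7, 5.4, 9.1]
width: 0.11
gripper_force: 25.0
```

>>> jog_arm:
  moves:
    - [0,0,0.001,0]
    - [0,0,0.002,0]
    - [0,0,0.002,0]

```text
clock: 34.45
position: [0.4141, -0.2334, 0.0162]
ee_rot: [-2.677, -1.641, -0.002]
force: [-8.7, 8.9, 33.5]
width: 0.111
gripper_force: 25.0
```

```bash
python3 - <<'E'
from h import *
print(arm.observe()['force'])
for n in ('side','top'):
    d=shot(n); W=world(d); b=inbox(W); Z=W[...,2]
    k=(abs(b[...,1])<.1)&(abs(b[...,0])<.06)&(Z>.055)&(Z<.09)&((abs(b[...,1])>.05)|(b[...,0]>0))
    q=np.c_[b[k],np.ones(k.sum())]; s=np.linalg.lstsq(q,Z[k],rcond=None)[0]
    res=Z[k]-q@s; g=abs(res)<.006; s=np.linalg.lstsq(q[g],Z[k][g],rcond=None)[0]; print(n,k.sum(),'slope x,y, z0',s.round(4))
E
```

```text
[-8.73612433  8.89510537 33.4898497 ]
side 1307 slope x,y, z0 [-0.0009  0.0024  0.0684]
top 1512 slope x,y, z0 [ 0.0024 -0.0021  0.0675]
```

The lid is shut: 33 N down on the handle, with a flat top at z≈0.067 and slope near 0. Releasing gently.

>>> jog_arm:
  moves:
    - [0,0,-0.001,0]
    - [0,0,-0.002,0]
    - [0,0,-0.002,0]

```text
clock: 34.92
position: [0.414, -0.2334, 0.0167]
ee_rot: [-2.677, -1.642, 0.001]
force: [-3.3, 3.7, 1.0]
width: 0.107
gripper_force: 25.0
```

>>> jog_arm:
  moves:
    - [0,0,0,0]
    - [0,0,0,0]
    - [0,0,0,0]
    - [0,0,-0.03,0]
    - [0,0,-0.08,0]
    - [0,0,-0.1,0]
    - [0,0,-0.1,0]
  hand: 0.022

```text
clock: 35.8
position: [0.4161, -0.2343, 0.1183]
ee_rot: [2.675, 1.642, 0.004]
force: [0.5, -0.0, -0.4]
width: 0.238
gripper_force: 0.0
```

```bash
python3 - <<'E'
from h import *
for n in ('side','top','wrist'):
    d=shot(n); W=world(d); b=inbox(W); Z=W[...,2]
    k=(abs(b[...,1])<.1)&(abs(b[...,0])<.06)&(Z>.055)&(Z<.09)
    if k.sum()<100: continue
    q=np.c_[b[k],np.ones(k.sum())]; s=np.linalg.lstsq(q,Z[k],rcond=None)[0]
    res=Z[k]-q@s; g=abs(res)<.006; s=np.linalg.lstsq(q[g],Z[k][g],rcond=None)[0]; print(n,k.sum(),'slope x,y, z0',s.round(4))
    h=(abs(b[...,1])<.05)&(b[...,0]<-.085)&(b[...,0]>-.12)&(Z>.03)&(Z<.08); print('handle',h.sum(),np.percentile(b[h][:,0],[5,50,95]).round(4),np.percentile(Z[h],[50,95]).round(4))
# console fit from initial keys
K=np.array([[.6209,.3175],[.6185,.2698],[.615,.2217],[.5714,.3199],[.5662,.249]]);M=np.array([[4,48],[4,0],[4,-48],[-46,48],[-46,-24]])/1e3
u,s,v=np.linalg.svd((M-M.mean(0)).T@(K-K.mean(0))); R=(u@v).T; t=K.mean(0)-R@M.mean(0)
print('console',t,np.degrees(np.arctan2(R[1,0],R[0,0])),'res',(K-(M@R.T+t)).round(4).tolist()); print((M@R.T+t).round(4))
x,y=(M@R.T+t)[0]; plan((.4141,-.2333,.12,63.1),(x,y,.12,85),(x,y,.045,85)); print(arm.observe()['joints'].round(2))
E
```

```text
side 2257 slope x,y, z0 [-0.0024  0.0013  0.0684]
handle 135 [-0.1042 -0.1002 -0.0891] [0.0554 0.0588]
top 1919 slope x,y, z0 [ 0.0003 -0.0045  0.0678]
handle 102 [-0.1035 -0.0988 -0.0909] [0.0543 0.0572]
wrist 36658 slope x,y, z0 [-0.0025 -0.004   0.0686]
handle 2037 [-0.1033 -0.098  -0.0887] [0.0557 0.0573]
console [0.61406844 0.26978862] -3.5861194366538034 res [[-0.0002, 0.0001], [0.0004, 0.0003], [-0.0001, 0.0001], [0.0002, -0.0007], [-0.0005, 0.0003]]
[[0.6211 0.3174]
 [0.6181 0.2695]
 [0.6151 0.2216]
 [0.5712 0.3206]
 [0.5667 0.2487]]
at [ 0.4144 -0.2335  0.1162] ang 63.1
(0.4141, -0.2333, 0.12, 63.1) -> [-0.     -0.0004 -0.0038] -0.0
(np.float64(0.6210629435349957), np.float64(0.3174444358654168), 0.12, 85) -> [ 0.5848 -0.0652 -0.0038] -0.383
(np.float64(0.6210629435349957), np.float64(0.3174444358654168), 0.045, 85) -> [ 0.5848 -0.0652  0.0712] -0.383
[-0.18  0.36  0.75  2.08 -0.33  0.82  0.3 ]
```

The lid is shut in all views. Heading to the one-bar key at (0.621, 0.317).

```bash
python3 - <<'E'
from h import *
plan((.6211,.3174,.09,176.4),(.6211,.3174,.04,176.4))
E
```

```text
at [ 0.4144 -0.2335  0.1162] ang 63.1
(0.6211, 0.3174, 0.09, 176.4) -> [ 0.5847 -0.0651  0.0262] -1.978
(0.6211, 0.3174, 0.04, 176.4) -> [ 0.5847 -0.0651  0.0762] -1.978
```

>>> jog_arm:
  moves:
    - [0.04,-0.005,0,-0.15]
    - [0.09,-0.01,0,-0.32]
    - [0.14,-0.015,0,-0.49]
    - [0.19,-0.02,0,-0.66]
    - [0.24,-0.025,0,-0.83]
    - [0.29,-0.03,0,-1.0]
    - [0.34,-0.037,0,-1.17]
    - [0.39,-0.043,0,-1.34]
    - [0.44,-0.05,0,-1.51]
    - [0.49,-0.055,0,-1.68]
    - [0.54,-0.06,0,-1.85]
    - [0.585,-0.065,0,-1.978]
    - [0.585,-0.065,0,-1.978]
    - [0.585,-0.065,0.03,-1.978]
    - [0.585,-0.065,0.06,-1.978]
    - [0.585,-0.065,0.06,-1.978]
    - [0.585,-0.065,0.06,-1.978]
    - [0.585,-0.065,0.06,-1.978]
  hand: 0

```text
clock: 38.2
position: [0.6227, 0.3174, 0.0584]
ee_rot: [0.099, 3.138, 0.002]
force: [0.3, 0.1, -0.0]
width: 0.01
gripper_force: 0.0
```

```bash
python3 - <<'E'
from h import *
plan((.6211,.3174,.0245,176.4)); o=arm.observe(); print(o['width'],o['force'],o['joints'].round(2))
E
```

```text
at [0.6227 0.3174 0.0584] ang 176.4
(0.6211, 0.3174, 0.0245, 176.4) -> [ 0.0016 -0.0001  0.0339] -0.001
0.009683113774038146 [ 0.27128588  0.08514258 -0.03676082] [-0.63  0.69  0.13  1.53 -0.11  0.93  1.05]
```

>>> jog_arm:
  moves:
    - [0.001,0,0.015,0]
    - [0.001,0,0.024,0]
    - [0.001,0,0.03,0]
    - [0.001,0,0.033,0]
    - [0.001,0,0.033,0]
    - [0.001,0,0.033,0]

```text
clock: 38.95
position: [0.6205, 0.3172, 0.0241]
ee_rot: [-0.099, -3.14, 0.0]
force: [-2.8, -1.2, 4.1]
width: 0.004
gripper_force: 2.2
```

>>> jog_arm:
  moves:
    - [0,0,0.0015,0]
    - [0,0,0.0015,0]
    - [0,0,0.0015,0]

```text
clock: 39.33
position: [0.6208, 0.3173, 0.0235]
ee_rot: [0.099, 3.14, 0.001]
force: [-6.3, -2.5, 11.2]
width: 0.008
gripper_force: 6.2
```

```bash
python3 - <<'E'
from h import *
plan((.6211,.3174,.07,176.4),(.5667,.2487,.07,176.4),(.5667,.2487,.0237,176.4))
E
```

```text
at [0.6208 0.3173 0.0235] ang 176.4
(0.6211, 0.3174, 0.07, 176.4) -> [-0.0003  0.0001 -0.0465] -0.0
(0.5667, 0.2487, 0.07, 176.4) -> [ 0.0497 -0.0719 -0.0465] -0.0
(0.5667, 0.2487, 0.0237, 176.4) -> [ 0.0497 -0.0719 -0.0002] -0.0
```

The one-bar key is pressed. Now START.

>>> jog_arm:
  moves:
    - [0,0,-0.025,0]
    - [0,0,-0.045,0]
    - [0.025,-0.036,-0.045,0]
    - [0.05,-0.072,-0.045,0]
    - [0.05,-0.072,-0.045,0]
    - [0.05,-0.072,-0.045,0]
    - [0.05,-0.072,-0.025,0]
    - [0.05,-0.072,-0.01,0]
    - [0.05,-0.072,-0.003,0]
    - [0.05,-0.072,0,0]
    - [0.05,-0.072,0,0]
    - [0.05,-0.072,0,0]

```text
clock: 40.83
position: [0.5665, 0.2494, 0.0235]
ee_rot: [0.098, 3.14, 0.002]
force: [-3.4, 0.0, 9.7]
width: 0.006
gripper_force: 4.9
```

```bash
python3 - <<'E'
from h import *
plan((.6151,.2216,.0237,176.4))
E
```

```text
at [0.5665 0.2494 0.0235] ang 176.4
(0.6151, 0.2216, 0.0237, 176.4) -> [-0.0503 -0.0247 -0.0002] 0.0
```

Next, the three-bar key.

>>> jog_arm:
  moves:
    - [0,0,-0.025,0]
    - [0,0,-0.045,0]
    - [-0.025,-0.012,-0.045,0]
    - [-0.05,-0.025,-0.045,0]
    - [-0.05,-0.025,-0.045,0]
    - [-0.05,-0.025,-0.045,0]
    - [-0.05,-0.025,-0.025,0]
    - [-0.05,-0.025,-0.01,0]
    - [-0.05,-0.025,-0.003,0]
    - [-0.05,-0.025,0,0]
    - [-0.05,-0.025,0,0]
    - [-0.05,-0.025,0,0]

```text
clock: 42.32
position: [0.6135, 0.2213, 0.0235]
ee_rot: [-0.097, -3.138, -0.001]
force: [-7.1, -0.2, 13.0]
width: 0.004
gripper_force: 5.8
```

>>> jog_arm:
  moves:
    - [0,0,-0.025,0]
    - [0,0,-0.045,0]
    - [0.025,0.012,-0.045,0]
    - [0.05,0.025,-0.045,0]
    - [0.05,0.025,-0.045,0]
    - [0.05,0.025,-0.045,0]
    - [0.05,0.025,-0.025,0]
    - [0.05,0.025,-0.01,0]
    - [0.05,0.025,-0.003,0]
    - [0.05,0.025,0,0]
    - [0.05,0.025,0,0]
    - [0.05,0.025,0,0]

```text
clock: 43.82
position: [0.5667, 0.2476, 0.0235]
ee_rot: [0.1, 3.14, -0.001]
force: [-3.2, -4.1, 10.5]
width: 0.005
gripper_force: 5.4
```

All four presses are done. Back to the handle.

```bash
python3 - <<'E'
from h import *
plan((.5667,.2476,.11,176.4),(.4141,-.2333,.11,63.1),(.4141,-.2333,.019,63.1))
E
```

```text
at [0.5667 0.2476 0.0235] ang 176.3
(0.5667, 0.2476, 0.11, 176.4) -> [-0.     -0.     -0.0865] -0.001
(0.4141, -0.2333, 0.11, 63.1) -> [ 0.1216 -0.4897 -0.0863] 1.976
(0.4141, -0.2333, 0.019, 63.1) -> [ 0.1216 -0.4897  0.0047] 1.976
```

>>> jog_arm:
  moves:
    - [0,0,-0.04,0]
    - [0,0,-0.088,0]
    - [0.012,-0.045,-0.088,0.18]
    - [0.024,-0.09,-0.088,0.36]
    - [0.036,-0.14,-0.088,0.54]
    - [0.048,-0.19,-0.088,0.72]
    - [0.06,-0.24,-0.088,0.9]
    - [0.07,-0.29,-0.088,1.08]
    - [0.082,-0.335,-0.088,1.26]
    - [0.094,-0.38,-0.088,1.44]
    - [0.105,-0.425,-0.088,1.62]
    - [0.115,-0.465,-0.088,1.8]
    - [0.122,-0.49,-0.088,1.976]
    - [0.122,-0.49,-0.088,1.976]
    - [0.122,-0.49,-0.088,1.976]
    - [0.122,-0.49,-0.088,1.976]
    - [0.122,-0.49,-0.088,1.976]
  hand: 0.024

```text
clock: 45.95
position: [0.4142, -0.232, 0.1104]
ee_rot: [-2.674, -1.648, -0.001]
force: [0.1, 0.3, -0.0]
width: 0.257
gripper_force: 0.0
```

```bash
python3 - <<'E'
from h import *
p,R=hd(); print('bx,by',(p[:2]-BC)@BX,(p[:2]-BC)@BY, arm.observe()['width']*91.8)
plan((.4141,-.2333,.019,63.1))
d=shot('wrist'); W=world(d); b=inbox(W); Z=W[...,2]
h=(abs(b[...,1])<.05)&(b[...,0]<-.085)&(b[...,0]>-.12)&(Z>.04)&(Z<.065); print('handle',h.sum(),np.percentile(b[h][:,0],[3,50,97]).round(4),np.percentile(Z[h],[50,95]).round(4))
E
```

```text
bx,by -0.09891230570016846 0.001362177849301302 23.578128490813455
at [ 0.4142 -0.232   0.1104] ang 63.3
(0.4141, -0.2333, 0.019, 63.1) -> [-0.0012  0.0005  0.0914] 0.004
handle 2130 [-0.1036 -0.0978 -0.0875] [0.0556 0.0573]
```

>>> jog_arm:
  moves:
    - [0,0.0005,0.04,0]
    - [0,0.0005,0.07,0]
    - [0,0.0005,0.085,0]
    - [0,0.0005,0.091,0]
    - [0,0.0005,0.091,0]
    - [0,0.0005,0.091,0]

```text
clock: 46.75
position: [0.4149, -0.2333, 0.0202]
ee_rot: [2.675, 1.645, 0.001]
force: [-0.2, -0.2, -0.2]
width: 0.263
gripper_force: 0.0
```

>>> jog_arm:
  moves:
    - [0,0,0,0]
    - [0,0,0,0]
    - [0,0,0,0]
    - [0,0,0,0]
  hand: 0.002
  newtons: 40

```text
clock: 47.25
position: [0.4143, -0.2329, 0.0197]
ee_rot: [-2.676, -1.646, -0.001]
force: [-1.3, 2.4, 7.0]
width: 0.105
gripper_force: 40.0
```

```bash
python3 arc.py 0.85 15
```

```text
[ 0.41431376 -0.23289774  0.01972198] 9.643229378977587 40.00163018703461 [-1.30603758  2.36556596  7.03809451]
bx -0.09842584496348578 by 0.000640275515330295 lid -0.03166481596585456 bar-TCP 0.025172818424812365
0.03 ty 0.0009 tz -0.0095
0.09 ty 0.0024 tz -0.0189
0.14 ty 0.0044 tz -0.0281
0.2 ty 0.007 tz -0.0373
0.26 ty 0.0101 tz -0.0463
0.32 ty 0.0137 tz -0.0551
0.38 ty 0.0178 tz -0.0637
0.44 ty 0.0225 tz -0.072
0.5 ty 0.0276 tz -0.08
0.56 ty 0.0331 tz -0.0877
0.61 ty 0.0391 tz -0.0951
0.67 ty 0.0456 tz -0.1021
0.73 ty 0.0524 tz -0.1087
0.79 ty 0.0596 tz -0.1149
0.85 ty 0.0672 tz -0.1206
```

>>> jog_arm:
  moves:
    - [0,0.0005,-0.005,0]
    - [0,0.0013,-0.0105,0]
    - [0,0.0033,-0.0205,0]
    - [0,0.006,-0.0305,0]
    - [0,0.0095,-0.0405,0]
    - [0,0.0135,-0.05,0]
    - [0,0.018,-0.0595,0]
    - [0,0.023,-0.0685,0]
    - [0,0.0285,-0.077,0]
    - [0,0.035,-0.0855,0]
    - [0,0.0415,-0.0935,0]
    - [0,0.049,-0.1005,0]
    - [0,0.0565,-0.1075,0]
    - [0,0.065,-0.114,0]

```text
clock: 49.0
position: [0.4675, -0.2597, 0.1335]
ee_rot: [-2.668, -1.639, 0.006]
force: [-21.4, 12.6, 19.6]
width: 0.106
gripper_force: 40.0
```

```bash
python3 arc.py 1.64 15
```

```text
[ 0.46747308 -0.25971946  0.13354116] 9.739667925974986 40.00499099493027 [-21.35618717  12.60163427  19.60085393]
bx -0.038883406627545164 by 0.0007718481806717158 lid 0.7905573660101998 bar-TCP 0.026144047100698647
0.85 ty 0.0073 tz -0.0056
0.9 ty 0.0149 tz -0.0107
0.96 ty 0.0227 tz -0.0154
1.02 ty 0.0308 tz -0.0197
1.07 ty 0.0392 tz -0.0235
1.13 ty 0.0477 tz -0.0268
1.19 ty 0.0564 tz -0.0296
1.24 ty 0.0653 tz -0.0319
1.3 ty 0.0743 tz -0.0337
1.36 ty 0.0833 tz -0.035
1.41 ty 0.0925 tz -0.0358
1.47 ty 0.1016 tz -0.0361
1.53 ty 0.1108 tz -0.0359
1.58 ty 0.1199 tz -0.0351
1.64 ty 0.129 tz -0.0338
```

There's a 31 N radial push, and the bar seems to have slipped about 4 mm in the grip. I'll relax the arm, then regrip deeper; the hinge friction holds the lid.

>>> jog_arm:
  moves:
    - [0,-0.002,-0.001,0]
    - [0,-0.004,-0.002,0]
    - [0,-0.005,-0.003,0]
    - [0,-0.005,-0.003,0]

```text
clock: 49.5
position: [0.4702, -0.2612, 0.1365]
ee_rot: [2.672, 1.644, 0.002]
force: [8.9, -3.4, -20.2]
width: 0.103
gripper_force: 40.0
```

```bash
python3 arc.py 1.64 1; python3 - <<'E'
from h import *
for n in ('side','top'):
    d=shot(n); W=world(d); b=inbox(W); Z=W[...,2]
    # lid outer top plane / handle bar away from gripper
    for lo,hi in ((.03,.056),(-.056,-.03)):
        h=(b[...,1]>lo)&(b[...,1]<hi)&(b[...,0]<0.02)&(b[...,0]>-.09)&(Z>.13)&(Z<.19)
        if h.sum()>3: print(n,h.sum(),np.percentile(b[h][:,0],[5,50,95]).round(4),np.percentile(Z[h],[5,50,95]).round(4))
E
```

```text
[ 0.47023689 -0.26121955  0.13646762] 9.489021669791743 39.99313294887543 [  8.92308658  -3.41627073 -20.15318963]
bx -0.035739963502874214 by 0.0006845165952312927 lid 0.8153217877913332 bar-TCP 0.02570188048857691
1.64 ty 0.1258 tz -0.0313
side 153 [-0.0401 -0.0105  0.0135] [0.1317 0.1445 0.169 ]
top 218 [-0.0398 -0.0096  0.0148] [0.1324 0.1443 0.1691]
```

>>> jog_arm:
  moves:
    - [0,0.001,0.001,0]
    - [0,0.0015,0.002,0]
    - [0,0.0015,0.002,0]
    - [0,0.0015,0.002,0]

```text
clock: 50.1
position: [0.4693, -0.2607, 0.1354]
ee_rot: [-2.676, -1.646, -0.002]
force: [-2.6, 4.0, 6.1]
width: 0.103
gripper_force: 40.0
```

>>> jog_arm:
  moves:
    - [0,0,0,0]
    - [0,0,0,0]
    - [0,0,0.003,0]
    - [0,0,0.005,0]
    - [0,0,0.005,0]
  hand: 0.024

```text
clock: 50.72
position: [0.4691, -0.2608, 0.1291]
ee_rot: [-2.676, -1.645, 0.001]
force: [-0.0, 0.8, -0.9]
width: 0.263
gripper_force: 0.0
```

>>> jog_arm:
  moves:
    - [0,0,0,0]
    - [0,0,0,0]
    - [0,0,0,0]
    - [0,0,0,0]
  hand: 0.002
  newtons: 30

```text
clock: 51.22
position: [0.4692, -0.2608, 0.1294]
ee_rot: [2.676, 1.646, 0.0]
force: [0.1, 0.3, 0.4]
width: 0.108
gripper_force: 30.0
```

```bash
python3 arc.py 1.64 18
```

```text
[ 0.46918562 -0.2607929   0.12944029] 9.95074342173273 29.999974071979523 [0.14677469 0.31260683 0.39759334]
bx -0.036870513771488436 by 0.000589372500986611 lid 0.8064707524096133 bar-TCP 0.031850243701215336
0.85 ty 0.006 tz -0.0045
0.9 ty 0.0122 tz -0.0087
0.95 ty 0.0186 tz -0.0126
0.99 ty 0.0252 tz -0.0162
1.04 ty 0.0319 tz -0.0195
1.08 ty 0.0387 tz -0.0225
1.13 ty 0.0457 tz -0.0252
1.18 ty 0.0529 tz -0.0275
1.22 ty 0.0601 tz -0.0295
1.27 ty 0.0674 tz -0.0312
1.32 ty 0.0748 tz -0.0325
1.36 ty 0.0822 tz -0.0335
1.41 ty 0.0896 tz -0.0342
1.45 ty 0.0971 tz -0.0345
1.5 ty 0.1046 tz -0.0344
1.55 ty 0.1121 tz -0.034
1.59 ty 0.1196 tz -0.0333
1.64 ty 0.127 tz -0.0322
```

>>> jog_arm:
  moves:
    - [0,0.006,-0.0045,0]
    - [0,0.012,-0.0085,0]
    - [0,0.0185,-0.0125,0]
    - [0,0.025,-0.016,0]
    - [0,0.032,-0.0195,0]
    - [0,0.0385,-0.0225,0]
    - [0,0.0455,-0.025,0]
    - [0,0.053,-0.0275,0]
    - [0,0.06,-0.0295,0]
    - [0,0.0675,-0.031,0]
    - [0,0.075,-0.0325,0]
    - [0,0.082,-0.0335,0]
    - [0,0.0895,-0.034,0]
    - [0,0.097,-0.0345,0]
    - [0,0.1045,-0.0345,0]
    - [0,0.112,-0.034,0]
    - [0,0.1195,-0.0335,0]
    - [0,0.127,-0.032,0]
    - [0,0.127,-0.032,0]

```text
clock: 53.6
position: [0.5839, -0.3192, 0.1615]
ee_rot: [2.674, 1.644, 0.001]
force: [1.2, -5.0, 1.1]
width: 0.108
gripper_force: 30.0
```

```bash
python3 arc.py 1.66 1
```

```text
[ 0.58389776 -0.31920171  0.16148867] 9.893254461571503 29.999892711639404 [ 1.24978022 -4.96018135  1.09909816]
bx 0.09185566402636977 by 0.00040029192745110603 lid 1.6510511653095559 bar-TCP 0.03171042414361269
1.66 ty 0.0014 tz 0.0003
```

The lid is open at about 1.65 rad. Release, rise, turn back, and go above the left pocket.

```bash
python3 - <<'E'
from h import *
x,y=B(-.01,.0655); plan((x,y,.235,153.1),(x,y,.12,153.1))
E
```

```text
at [ 0.5839 -0.3192  0.1615] ang 63.2
(np.float64(0.5225), np.float64(-0.2151), 0.235, 153.1) -> [ 0.0651 -0.1016 -0.0738] -1.569
(np.float64(0.5225), np.float64(-0.2151), 0.12, 153.1) -> [ 0.0652 -0.1019  0.0412] -1.569
```

>>> jog_arm:
  moves:
    - [0,0,0,0]
    - [0,0,0,0]
    - [0,0,0,0]
    - [0,0,-0.04,0]
    - [0,0,-0.074,0]
    - [0,0,-0.074,0]
    - [0.015,-0.03,-0.074,-0.18]
    - [0.03,-0.06,-0.074,-0.36]
    - [0.05,-0.085,-0.074,-0.54]
    - [0.065,-0.102,-0.074,-0.72]
    - [0.065,-0.102,-0.074,-0.9]
    - [0.065,-0.102,-0.074,-1.08]
    - [0.065,-0.102,-0.074,-1.26]
    - [0.065,-0.102,-0.074,-1.44]
    - [0.065,-0.102,-0.074,-1.569]
    - [0.065,-0.102,-0.04,-1.569]
    - [0.065,-0.102,0,-1.569]
    - [0.065,-0.102,0.035,-1.569]
    - [0.065,-0.102,0.035,-1.569]
    - [0.065,-0.102,0.035,-1.569]
  hand: 0.042

```text
clock: 56.1
position: [0.5213, -0.2142, 0.1273]
ee_rot: [0.731, 3.055, -0.0]
force: [0.4, -0.0, 0.6]
width: 0.459
gripper_force: 0.0
```

```bash
python3 - <<'E'
from h import *
d=shot('wrist'); seats(world(d),d['color'])
d=shot('side'); W=world(d); b=inbox(W); Z=W[...,2]
k=(abs(b[...,1])<.054)&(b[...,0]>.02)&(b[...,0]<.14)&(Z>.175)&(Z<.215)
print(k.sum(),'handle bx,by,z',np.percentile(b[k],[5,50,95],axis=0).round(4).tolist(),np.percentile(Z[k],[5,50,95]).round(4))
x,y=B(0,.0655); plan((x,y,.0155,153.1))
E
```

```text
pocket 0.066 3932 pct [[-0.0472, 0.0381], [0.0482, 0.0903]] rect [ 0.9 64.2] [52.8 96.5] 90.0 z [0.0308 0.032  0.0332]
pocket 0 3397 pct [[-0.0465, -0.0288], [0.048, 0.025]] rect [ 2.2 -2. ] [97.9 54.4] 0.2 z [0.0307 0.032  0.0334]
pocket -0.066 3386 pct [[-0.047, -0.0966], [0.0484, -0.0413]] rect [  1.7 -69.1] [56.5 97.7] 89.9 z [0.0307 0.032  0.0333]
172 handle bx,by,z [[0.0852, -0.0511], [0.0886, -0.0047], [0.0951, 0.0463]] [0.1803 0.1973 0.2011]
at [ 0.5218 -0.2144  0.1279] ang 153.1
(np.float64(0.5314), np.float64(-0.2196), 0.0155, 153.1) -> [-0.0107 -0.0004  0.1125] -0.0
```

>>> jog_arm:
  moves:
    - [-0.01,0,0.04,0]
    - [-0.01,0,0.075,0]
    - [-0.01,0,0.1,0]
    - [-0.01,0,0.109,0]
    - [-0.01,0,0.112,0]
    - [-0.01,0,0.112,0]

```text
clock: 56.95
position: [0.5305, -0.2188, 0.0155]
ee_rot: [0.731, 3.054, 0.0]
force: [-0.3, 0.9, 0.0]
width: 0.459
gripper_force: 0.0
```

>>> jog_arm:
  moves:
    - [0,0,0,0]
    - [0,0,0,0]
    - [0,0,0,0]
    - [0,0,0,0]
    - [0,0,-0.02,0]
    - [0,0,-0.06,0]
    - [0,0,-0.1,0]
    - [0,0,-0.1,0]
    - [0,0,-0.1,0]
  hand: 0.015
  newtons: 40

```text
clock: 58.08
position: [0.5292, -0.2182, 0.1138]
ee_rot: [-0.731, -3.054, -0.001]
force: [-0.4, -0.3, -2.2]
width: 0.279
gripper_force: 40.0
```

```bash
cat >> h.py <<'E'
TA=np.radians(4); TX=np.array([np.cos(TA),np.sin(TA)]); TY=np.array([-TX[1],TX[0]]); TC=np.array([.551,-.017])
def T(x,y): return tuple((TC+x*TX+y*TY).round(4))
E
python3 - <<'E'
from h import *
x,y=T(0,.066); plan((x,y,.115,184)); d=shot('wrist'); held(d)
# refine tray: dark pixels at floor/rim
d=np.load('/tmp/side.npz'); W=world(d)
m=(d['color'].max(-1)<60)&(abs(W[...,0]-.551)<.1)&(abs(W[...,1]+.017)<.15)&(W[...,2]<.03)&(W[...,2]>-.005)
r=cv2.minAreaRect((W[m][:,:2]*1000).astype(np.float32)); print(m.sum(),r)
E
```

```text
at [ 0.5292 -0.2182  0.1138] ang 153.1
(np.float64(0.5464), np.float64(0.0488), 0.115, 184) -> [ 0.1055  0.2458 -0.0011] -0.54
held board tool 5420 [[0.0071, -0.0261, -0.0201], [0.0296, -0.0007, -0.0174], [0.0452, 0.0251, -0.0139]]
2274 ((550.2918090820312, -19.132423400878906), (133.38037109375, 230.35174560546875), 4.176196098327637)
```

>>> jog_arm:
  moves:
    - [0.02,0.045,0,-0.1]
    - [0.04,0.095,0,-0.25]
    - [0.062,0.145,0,-0.4]
    - [0.085,0.195,0,-0.54]
    - [0.1,0.235,0,-0.54]
    - [0.1055,0.2455,0,-0.54]
    - [0.1055,0.2455,0,-0.54]
    - [0.1055,0.2455,0,-0.54]
    - [0.1055,0.2455,0.04,-0.54]
    - [0.1055,0.2455,0.08,-0.54]
    - [0.1055,0.2455,0.1,-0.54]
    - [0.1055,0.2455,0.112,-0.54]
    - [0.1055,0.2455,0.117,-0.54]
    - [0.1055,0.2455,0.118,-0.54]
    - [0.1055,0.2455,0.118,-0.54]

```text
clock: 60.0
position: [0.5474, 0.0481, -0.0029]
ee_rot: [-0.11, 3.138, 0.0]
force: [0.1, -0.6, -1.3]
width: 0.282
gripper_force: 40.0
```

>>> jog_arm:
  moves:
    - [0,0,0.002,0]
    - [0,0,0.004,0]
    - [0,0,0.004,0]

```text
clock: 60.38
position: [0.5473, 0.0482, -0.0061]
ee_rot: [-0.11, 3.138, 0.001]
force: [-5.7, 0.1, 18.2]
width: 0.279
gripper_force: 40.0
```

>>> jog_arm:
  moves:
    - [0,0,0,0]
    - [0,0,0,0]
    - [0,0,0,0]
    - [0,0,-0.03,0]
    - [0,0,-0.08,0]
    - [0,0,-0.12,0]
    - [0,0,-0.12,0]
    - [0,0,-0.12,0]
  hand: 0.038

```text
clock: 61.38
position: [0.5464, 0.0481, 0.1119]
ee_rot: [0.11, -3.139, -0.0]
force: [-0.0, 0.3, 0.7]
width: 0.411
gripper_force: 0.0
```

```bash
cat >> h.py <<'E'
def tray(d):
    W=world(d); t=np.stack([(W[...,:2]-TC)@TX,(W[...,:2]-TC)@TY],-1); Z=W[...,2]; c=d['color'].astype(int)
    g=(c[...,1]>c[...,0]+8)&(c[...,1]>c[...,2]+5)&(Z>.0)&(Z<.03)&(abs(t[...,0])<.08)&(abs(t[...,1])<.12)
    for y0 in (.066,0,-.066):
        k=g&(abs(t[...,1]-y0)<.034); print('slot',y0,k.sum(),end=' ')
        if k.sum()>100:
            q=np.c_[t[k],np.ones(k.sum())]; s=np.linalg.lstsq(q,Z[k],rcond=None)[0]
            print(np.percentile(t[k],[.5,99.5],axis=0).round(4).tolist(),'z',np.median(Z[k]).round(4),'slope',s[:2].round(3))
        else: print()
E
python3 - <<'E'
from h import *
tray(shot('wrist'))
x,y=B(0,-.0005); plan((x,y,.115,153.1),(x,y,.0155,153.1))
E
```

```text
slot 0.066 4027 [[-0.0452, 0.038], [0.0499, 0.0911]] z 0.011 slope [0.002 0.01 ]
slot 0 0 
slot -0.066 0 
at [0.546  0.048  0.1114] ang -176.0
(np.float64(0.5016), np.float64(-0.2784), 0.115, 153.1) -> [ 0.0672 -0.3225 -0.0035] 0.54
(np.float64(0.5016), np.float64(-0.2784), 0.0155, 153.1) -> [ 0.067  -0.3225  0.096 ] 0.54
```

>>> jog_arm:
  moves:
    - [0.01,-0.045,-0.002,0.1]
    - [0.02,-0.1,-0.002,0.25]
    - [0.032,-0.155,-0.002,0.4]
    - [0.044,-0.21,-0.002,0.54]
    - [0.055,-0.265,-0.002,0.54]
    - [0.064,-0.31,-0.002,0.54]
    - [0.067,-0.3225,-0.002,0.54]
    - [0.067,-0.3225,-0.002,0.54]
    - [0.067,-0.3225,-0.002,0.54]
    - [0.067,-0.3225,-0.002,0.54]
    - [0.067,-0.3225,0.04,0.54]
    - [0.067,-0.3225,0.07,0.54]
    - [0.067,-0.3225,0.09,0.54]
    - [0.067,-0.3225,0.096,0.54]
    - [0.067,-0.3225,0.096,0.54]
    - [0.067,-0.3225,0.096,0.54]
  hand: 0.042

```text
clock: 63.42
position: [0.5033, -0.2785, 0.0174]
ee_rot: [0.73, 3.054, -0.0]
force: [0.6, -0.3, -0.3]
width: 0.453
gripper_force: 0.0
```

>>> jog_arm:
  moves:
    - [0,0,0,0]
    - [0,0,0,0]
    - [0,0,0,0]
    - [0,0,0,0]
    - [0,0,-0.02,0]
    - [0,0,-0.06,0]
    - [0,0,-0.1,0]
    - [0,0,-0.1,0]
    - [0,0,-0.1,0]
  hand: 0.015

```text
clock: 64.55
position: [0.5021, -0.2778, 0.1156]
ee_rot: [-0.731, -3.054, -0.001]
force: [0.5, 0.2, -1.8]
width: 0.277
gripper_force: 40.0
```

```bash
python3 - <<'E'
from h import *
x,y=T(0,-.001); plan((x,y,.115,184),(x,y,-.0055,184)); held(shot('wrist'))
E
```

```text
at [ 0.5021 -0.2778  0.1156] ang 153.1
(np.float64(0.5511), np.float64(-0.018), 0.115, 184) -> [0.0739 0.2539 0.0008] -0.539
(np.float64(0.5511), np.float64(-0.018), -0.0055, 184) -> [0.0737 0.2538 0.1213] -0.539
held board tool 5557 [[0.0067, -0.0261, -0.018], [0.0306, -0.0008, -0.0156], [0.0473, 0.025, -0.0113]]
```

>>> jog_arm:
  moves:
    - [0.012,0.04,0,-0.1]
    - [0.025,0.09,0,-0.25]
    - [0.042,0.145,0,-0.4]
    - [0.058,0.2,0,-0.539]
    - [0.07,0.24,0,-0.539]
    - [0.074,0.254,0,-0.539]
    - [0.074,0.254,0,-0.539]
    - [0.074,0.254,0,-0.539]
    - [0.074,0.254,0.04,-0.539]
    - [0.074,0.254,0.08,-0.539]
    - [0.074,0.254,0.105,-0.539]
    - [0.074,0.254,0.116,-0.539]
    - [0.074,0.254,0.12,-0.539]
    - [0.074,0.254,0.1215,-0.539]
    - [0.074,0.254,0.1215,-0.539]

```text
clock: 66.47
position: [0.5524, -0.0186, -0.0041]
ee_rot: [-0.108, 3.138, -0.0]
force: [0.6, 0.1, -1.9]
width: 0.277
gripper_force: 40.0
```

>>> jog_arm:
  moves:
    - [0,0,0.0015,0]
    - [0,0,0.0015,0]
    - [0,0,0.0015,0]

```text
clock: 66.85
position: [0.5524, -0.0185, -0.0042]
ee_rot: [-0.108, 3.137, 0.0]
force: [-6.4, -0.3, 22.7]
width: 0.278
gripper_force: 40.0
```

>>> jog_arm:
  moves:
    - [0,0,0,0]
    - [0,0,0,0]
    - [0,0,0,0]
    - [0,0,-0.03,0]
    - [0,0,-0.08,0]
    - [0,0,-0.12,0]
    - [0,0,-0.12,0]
    - [0,0,-0.12,0]
  hand: 0.038

```text
clock: 67.85
position: [0.5512, -0.0182, 0.1129]
ee_rot: [0.109, -3.139, -0.0]
force: [-0.9, 0.4, -0.3]
width: 0.414
gripper_force: 0.0
```

```bash
python3 - <<'E'
from h import *
tray(shot('wrist'))
x,y=B(0,-.0675); plan((x,y,.115,153.1),(x,y,.0155,153.1))
d=shot('top'); seats(world(d),d['color'])
E
```

```text
slot 0.066 3742 [[-0.0455, 0.0389], [0.0481, 0.0911]] z 0.011 slope [0.006 0.01 ]
slot 0 4074 [[-0.0471, -0.0289], [0.0486, 0.0241]] z 0.011 slope [0.003 0.01 ]
slot -0.066 0 
at [ 0.5508 -0.0183  0.1124] ang -176.0
(np.float64(0.4713), np.float64(-0.3382), 0.115, 153.1) -> [ 0.1014 -0.3137 -0.0025] 0.539
(np.float64(0.4713), np.float64(-0.3382), 0.0155, 153.1) -> [ 0.1013 -0.3137  0.097 ] 0.539
pocket 0.066 0 
pocket 0 0 
pocket -0.066 84
```

>>> jog_arm:
  moves:
    - [0.015,-0.045,-0.002,0.1]
    - [0.03,-0.095,-0.002,0.25]
    - [0.048,-0.15,-0.002,0.4]
    - [0.066,-0.205,-0.002,0.539]
    - [0.084,-0.26,-0.002,0.539]
    - [0.097,-0.3,-0.002,0.539]
    - [0.1015,-0.3135,-0.002,0.539]
    - [0.1015,-0.3135,-0.002,0.539]
    - [0.1015,-0.3135,-0.002,0.539]
    - [0.1015,-0.3135,-0.002,0.539]
    - [0.1015,-0.3135,0.04,0.539]
    - [0.1015,-0.3135,0.07,0.539]
    - [0.1015,-0.3135,0.09,0.539]
    - [0.1015,-0.3135,0.097,0.539]
    - [0.1015,-0.3135,0.097,0.539]
    - [0.1015,-0.3135,0.097,0.539]
  hand: 0.042

```text
clock: 69.95
position: [0.4727, -0.3383, 0.0174]
ee_rot: [0.731, 3.054, -0.0]
force: [0.0, 0.0, -0.3]
width: 0.458
gripper_force: 0.0
```

>>> jog_arm:
  moves:
    - [0,0,0,0]
    - [0,0,0,0]
    - [0,0,0,0]
    - [0,0,0,0]
    - [0,0,-0.02,0]
    - [0,0,-0.06,0]
    - [0,0,-0.1,0]
    - [0,0,-0.1,0]
    - [0,0,-0.1,0]
  hand: 0.015

```text
clock: 71.08
position: [0.4716, -0.3376, 0.1157]
ee_rot: [-0.731, -3.054, -0.001]
force: [-0.2, 0.6, -1.0]
width: 0.279
gripper_force: 40.0
```

```bash
python3 - <<'E'
from h import *
x,y=T(0,-.0685); plan((x,y,.115,184),(x,y,-.0055,184)); held(shot('wrist')); print(arm.observe()['joints'].round(2))
E
```

```text
at [ 0.4716 -0.3376  0.1157] ang 153.1
(np.float64(0.5558), np.float64(-0.0853), 0.115, 184) -> [0.0391 0.2631 0.0008] -0.54
(np.float64(0.5558), np.float64(-0.0853), -0.0055, 184) -> [0.039  0.263  0.1213] -0.54
held board tool 5462 [[0.0066, -0.0262, -0.0176], [0.0306, -0.0013, -0.0156], [0.0476, 0.0249, -0.0131]]
[ 0.24  0.47  0.4   1.82 -0.23  0.9   1.85]
```

>>> jog_arm:
  moves:
    - [0.006,0.04,0,-0.1]
    - [0.013,0.09,0,-0.25]
    - [0.022,0.145,0,-0.4]
    - [0.03,0.2,0,-0.54]
    - [0.037,0.25,0,-0.54]
    - [0.039,0.263,0,-0.54]
    - [0.039,0.263,0,-0.54]
    - [0.039,0.263,0,-0.54]
    - [0.039,0.263,0.04,-0.54]
    - [0.039,0.263,0.08,-0.54]
    - [0.039,0.263,0.105,-0.54]
    - [0.039,0.263,0.116,-0.54]
    - [0.039,0.263,0.12,-0.54]
    - [0.039,0.263,0.122,-0.54]
    - [0.039,0.263,0.122,-0.54]

```text
clock: 73.0
position: [0.5566, -0.0868, -0.0041]
ee_rot: [-0.109, 3.139, -0.001]
force: [-3.2, -1.8, 4.1]
width: 0.279
gripper_force: 40.0
```

>>> jog_arm:
  moves:
    - [0,0,0.001,0]
    - [0,0,0.001,0]
    - [0,0,0.001,0]

```text
clock: 73.38
position: [0.5566, -0.0868, -0.0042]
ee_rot: [-0.109, 3.138, -0.0]
force: [-6.2, -0.1, 19.5]
width: 0.275
gripper_force: 40.0
```

>>> jog_arm:
  moves:
    - [0,0,0,0]
    - [0,0,0,0]
    - [0,0,0,0]
    - [0,0,-0.03,0]
    - [0,0,-0.08,0]
    - [0,0,-0.13,0]
    - [0,0,-0.16,0]
    - [0,0,-0.16,0]
    - [0,0,-0.16,0]
  hand: 0.037

```text
clock: 74.5
position: [0.5558, -0.0857, 0.1527]
ee_rot: [0.11, -3.139, -0.0]
force: [0.4, -0.7, 0.3]
width: 0.405
gripper_force: 0.0
```

```bash
python3 - <<'E'
from h import *
d=shot('wrist','w9.png'); tray(d)
d=shot('side','s9.png'); tray(d)
W=world(d); b=inbox(W); Z=W[...,2]
k=(abs(b[...,1])<.054)&(b[...,0]>.02)&(b[...,0]<.14)&(Z>.175)&(Z<.215)
print(k.sum(),'handle bx',np.median(b[k],axis=0),np.percentile(Z[k],[50,95]))
E
```

```text
slot 0.066 2914 [[-0.0456, 0.0388], [0.05, 0.0913]] z 0.011 slope [0.006 0.015]
slot 0 3096 [[-0.0467, -0.0281], [0.0482, 0.0244]] z 0.011 slope [0.004 0.012]
slot -0.066 3279 [[-0.0477, -0.0972], [0.0489, -0.0441]] z 0.011 slope [0.001 0.012]
slot 0.066 192 [[-0.047, 0.0365], [0.0477, 0.0905]] z 0.0112 slope [0.015 0.039]
slot 0 199 [[-0.0491, -0.0299], [0.0492, 0.0242]] z 0.0106 slope [0.001 0.014]
slot -0.066 214 [[-0.06, -0.0975], [0.046, -0.0425]] z 0.011 slope [-0.012  0.031]
173 handle bx [ 0.08859615 -0.00460333] [0.1975643  0.20092889]
```

View pics/s9.png

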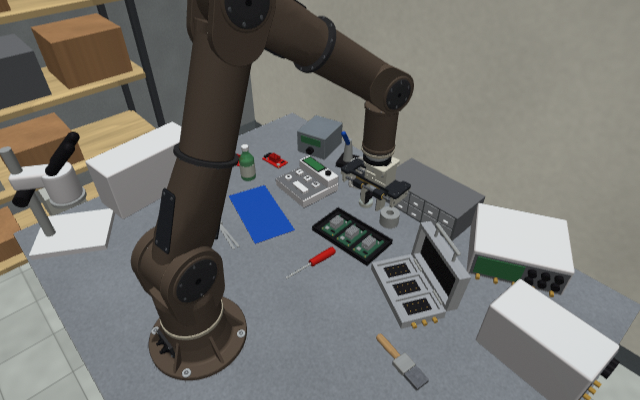

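All three modules lie flat in the tray around (350,233). The lid stands open at (440,250), the mat and pockets are empty, and the bystanders are in place. Handing in.

```bash
python3 -c "
from cell import arm
print(arm.sign_off())"
```

```text
the job is handed in; nothing more can be done
None
```

I handed the job in at about 75 s without a returned verdict: standby, the one-bar key, START, the three-bar key and START were pressed in order with the lid shut for the tests, all three modules lie flat in the tray, and the lid is open at about 1.6 rad.

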